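# Line the bench consumables up by height

### The arm

A 7-joint arm with a two-finger parallel gripper is mounted at the origin on a cart in front of the work surface, level with it; the furniture and walls round the work are solid. World frame = base frame: x ahead of the robot, y to its left, z up, the work surface at z = 0. Lengths are in m, angles in rad, forces in N, time in s.
With the tool pointing down it reaches from about 0.35 to 0.9 m from the base axis. Payload 19.9 kg.
Tool frame: the origin (TCP) lies at the very end of the fingers, on their centre line; the grasp point (between the pads) lies 19 mm behind it (r.grip_point_offset is the distance from the TCP to the grasp point, in m); z points along the fingers, y is the direction in which the jaws open and shut (so a half turn about z gives the same grasp; the last joint's range is limited). The gripper opens to 94 mm and grips with 3 to 60 N. Pads are 16 mm wide; open, the fingers measure 119 mm over their backs; the gripper's body (75 mm by 177 mm) begins 78 mm behind the grasp point.
Start: joints at [-1.165, 0.417, -0.01, 1.614, 0.005, 1.111, -0.053], TCP at [0.271, 0.563, 0.205] pointing down, gripper open.
Joint ranges: [-2.81, 2.81], [-0.39, 2.02], [-1.27, 1.25], [0.06, 2.57], [-1.19, 4.33], [0.19, 2], [-2.82, 2.82]. Speed limits (rad/s): [1.89, 1.89, 2.39, 2.39, 3.01, 3.01, 3.01].

### API

Orientations are given as a unit quaternion [x, y, z, w].
In Python, from workcell import r gives the robot as it stands.
- The arm moves only by the tool arm_command, never from a script. Its argument "moves" is a list of rows, each an object with "delta_pos": the shift along the world's x, y, z in cm, a list of three; "roll": the turn about the world's z in rad; "jaw": the opening, from 0 (shut) to 1 (fully open). In form: [{"delta_pos": [dx, dy, dz], "roll": roll, "jaw": jaw}, ...]. A call has 1 to 5 rows; each row is the pose to reach, as a shift and turn from the pose measured when the call began; what a row does not reach only later rows make up. A row lasts 1/12 s, in which the tool goes at most 41.7 mm and 7.16 degrees, less where a joint would pass 70% of its speed; a pose out of reach is approached as far as the arm can. A call with a gripper value outside its range is refused whole. The fingers move at their own pace and stop on an object; the grip force is fixed at half the most. Time passes only in rows, so rows that repeat a pose let the fingers close. It gives the time, the measured TCP pose, the force and the opening at its end, in the units of the state.
- r.get_state(): the state, without advancing time (a new reading comes with each control period).
- r.read_camera(name): name is "scene" or "top"; returns the picture (384x512x3 uint8, blue, green, red); there is no depth.
- r.camera_params(name): a dict with "fx", "fy", "cx", "cy" (pixels), "R" (3x3) and "t" (3): a world point X has camera coordinates R X + t. Camera axes: x right, y down, z forward; pixel columns grow to the right and rows downward; lengths in m; the calibration is good to about 2 mm. A picture is of the moment at which its call begins. camera_params takes no time and is no camera call.
- r.sign_off(): hands the job in, once; it reports no verdict.
Trained networks look in the newest picture that a camera, given by its name, has taken for a name from the list of things; names that differ only in an ending like _2 or _b are one class to them, and where a whole thing is asked for, a point or a joint stands for the part that bears it (a point fixed in the world has none). Each returns a list of dicts, best first, with "score" (0 to 1); they miss things now and then, are a little off and sometimes report something else, mostly with a low value. They report only what shows in the picture. A call takes as long as a camera call. They do not tell look-alikes from the thing itself.
- r.look_for(camera, thing): "rect" ([left, top, right, bottom] in pixels, round what is visible of it).
- r.trace(camera, thing): "pixels" (384x512 bool, what is visible of it) and "rect" ([left, top, right, bottom] in pixels, round what is visible of it).
- r.place_of(camera, thing): "location" ([column, row] in pixels: a listed point, or the origin of a listed thing).
The state is a dict: "clock": time; "q": joint angles; "qvel": joint speeds; "joint_torque": joint torques, N m; "tool_pos": TCP position; "orientation": TCP orientation; "contact_force": force on the tool from outside, world axes, zero at the start; "ft_torque": the same for the moment, N m; "opening": opening from 0.0 (shut) to 1.0 (fully open).
Only numpy, scipy, OpenCV 4.12 (cv2) and the standard library are available. Lean on these libraries where they do the work, as an engineer would, in place of code of your own. Each camera call takes 0.05 s, during which the arm holds its last target.

### The job

Stand the four bench consumables (the closed flux jar with the orange lid, the white paste tube, the orange lacquer bottle and the white squeeze bottle) upright on the four round pads of the wooden strip, one in the middle of each pad, in order of height: the shortest on the pad next to the red end block, rising to the tallest beside the grey one. Take the four that stand spread out in front of the strip and to its left; the similar spares in the far left corner of the desk, by the steel bowl, stay there. Leave the other things on the desk where they are.

Things in the scene. Friction and masses are not known exactly. Their poses are not given: they have to be found in the camera images.
- flux_jar_mid (a point): clear jar with amber content and a closed orange screw lid, the shortest and widest of the four goods: 50 mm high, body 40 mm across (up to 37 mm height), lid 42 mm across above that; about 60 g. Loose, starts upright on the desk (not the spare in the far left corner). The point is on its axis, half-way up (25 mm above its foot).
- paste_tube_mid (a point): white paste tube with a red band on its round cap (23 mm across): 76 mm high, second shortest, 30 g. Its flat sealed top runs along its own y axis: 23 mm wide along y half-way up, 24 at the top; across x it tapers from 20 mm to a thin edge, so grip it along y. Loose, starts upright on the desk (not the spare in the far left corner). The point is on its axis, half-way up (38 mm above its foot).
- varnish_bottle_mid (a point): small square-footed bottle of orange lacquer with a slim pale brush cap: 98 mm high, third in height; foot block 24 x 24 mm up to 36 mm height, neck 13 mm, round cap skirt 16 mm across from 44 to 75 mm height, 9 mm tip above; about 60 g. Loose, starts upright on the desk (not the spare in the far left corner). The point is on its axis, half-way up (49 mm above its foot, on the cap skirt).
- white_bottle_mid (a point): white squeeze bottle with a pointed nozzle, the tallest: 114 mm high, round body 32 mm across up to about 80 mm height; about 85 g. Loose, starts upright on the desk (not the spare in the far left corner). The point is on its axis, half-way up (57 mm above its foot).
- pad_a: round black rubber pad with a grey ring, 58 mm across, first of four equal pads in a row (a, b, c, d from the robot's left to its right, 70 mm from centre to centre) on a fixed wooden strip 336 x 76 mm. Origin at the centre of the pad's underside, its top face 2 mm above that and 10 mm above the desk; fixed; own y axis runs along the row towards the left, x across it.
- pad_b: round black rubber pad with a grey ring, 58 mm across, second of four equal pads in a row (a, b, c, d from the robot's left to its right, 70 mm from centre to centre) on a fixed wooden strip 336 x 76 mm. Origin at the centre of the pad's underside, its top face 2 mm above that and 10 mm above the desk; fixed; own y axis runs along the row towards the left, x across it.
- pad_c: round black rubber pad with a grey ring, 58 mm across, third of four equal pads in a row (a, b, c, d from the robot's left to its right, 70 mm from centre to centre) on a fixed wooden strip 336 x 76 mm. Origin at the centre of the pad's underside, its top face 2 mm above that and 10 mm above the desk; fixed; own y axis runs along the row towards the left, x across it.
- pad_d: round black rubber pad with a grey ring, 58 mm across, fourth of four equal pads in a row (a, b, c, d from the robot's left to its right, 70 mm from centre to centre) on a fixed wooden strip 336 x 76 mm. Origin at the centre of the pad's underside, its top face 2 mm above that and 10 mm above the desk; fixed; own y axis runs along the row towards the left, x across it.
- red_stop: red block 64 x 16 x 18 mm across one end of the strip, 51 mm beyond the centre of the nearest pad, its top 26 mm above the desk; fixed; a grey block of the same shape closes the other end. It stands at the pad_a end or at the pad_d end and marks the end where the shortest goes. Origin at the centre of its underside.
Mind the look-alikes: they are no part of the job. What is shaped like the part that bears paste_tube_mid but green or turquoise is not meant.

How it is judged:
At the end, for the whole second after the job is handed in: The flux jar, paste tube, lacquer bottle and white bottle stand, in this order from the red block, on the four pads: each one's axis within 12 mm of its pad's centre, upright within 0.12 rad, its height within 5 mm of standing on the pad, and at rest (((horizontal distance between red_stop and pad_a below 0.1 m and horizontal distance between flux_jar_mid and pad_a below 0.012 m and horizontal distance between paste_tube_mid and pad_b below 0.012 m and horizontal distance between varnish_bottle_mid and pad_c below 0.012 m and horizontal distance between white_bottle_mid and pad_d below 0.012 m) or (horizontal distance between red_stop and pad_d below 0.1 m and horizontal distance between flux_jar_mid and pad_d below 0.012 m and horizontal distance between paste_tube_mid and pad_c below 0.012 m and horizontal distance between varnish_bottle_mid and pad_b below 0.012 m and horizontal distance between white_bottle_mid and pad_a below 0.012 m)) and angle between each of flux_jar_mid, paste_tube_mid, varnish_bottle_mid, white_bottle_mid's own z axis and vertical below 0.12 rad and height (world z) of flux_jar_mid between 0.03 and 0.04 m and linear speed of each of flux_jar, paste_tube, varnish_bottle, white_bottle below 0.02 m/s and height (world z) of paste_tube_mid between 0.043 and 0.053 m and height (world z) of varnish_bottle_mid between 0.054 and 0.064 m and height (world z) of white_bottle_mid between 0.062 and 0.072 m); the robot touches nothing.
It fails at once if another loose thing (braid spool, screw dish, side cutters, long-nose pliers, marker pen or solder sucker) is pushed more than 25 mm from its place (distance of any of braid_spool, screw_dish, side_cutters, long_nose, marker_pen, solder_sucker from where it was at the start of the episode above 0.025 m).
It also fails if it takes over 104 s, if anything falls off the work surface, if the arm or the gripper's body presses on something with over 40 N, if the wrist force passes 120 N, or if a joint passes its speed limit or range.

## Working session

There is one attempt and no reset: what is moved stays moved. The work goes in short steps, Python scripts to look and compute and a tool call to move; the robot and the scene stay as the last step left them, time stands still between calls to the robot, and variables do not carry over. Pictures are saved under pics/ and viewed, and the job is handed in when it is done.

Besides the shell and the picture viewer there is one more tool, called after ">>>" as name(argument=value, ...) on one line, values as JSON. arm_command: Moves the arm, as the interface text tells. Its arguments: {"type":"object","properties":{"moves":{"type":"array","items":{"type":"object","properties":{"delta_pos":{"type":"array","items":{"type":"number"}},"roll":{"type":"number"},"jaw":{"type":"number"}}}}},"required":["moves"]}

```bash
mkdir -p pics; ls; python3 - <<'E'
from workcell import r
import cv2
s=r.get_state();print(s['clock'],s['tool_pos'],s['orientation'],s['opening'])
for n in('scene','top'):
    cv2.imwrite(f'pics/{n}0.png',r.read_camera(n)); p=r.camera_params(n);print(n,p)
E
```

```text
pics
0.0 [0.2704566  0.56305403 0.20485009] [ 2.22013314e-01  9.75043458e-01 -5.81916689e-04 -7.51385726e-05] 0.9981591352113608
scene {'fx': 405.4484317504179, 'fy': 405.4484317504179, 'cx': 255.23716103851694, 'cy': 191.8824063228662, 'R': array([[ 0.55693519, -0.830401  , -0.01604286],
       [-0.47345253, -0.30154757, -0.82759396],
       [ 0.68239717,  0.46851173, -0.56109791]]), 't': array([-0.18999264,  0.35565547,  0.52855453])}
top {'fx': 481.8380539346879, 'fy': 481.8380539346879, 'cx': 258.9501779618213, 'cy': 191.00604510825357, 'R': array([[-0.01500806, -0.99981963,  0.01163902],
       [-0.99145489,  0.01337192, -0.12976283],
       [ 0.12958379, -0.01348705, -0.99147675]]), 't': array([0.13828012, 0.545367  , 1.06937433])}
```

View pics/scene0.png

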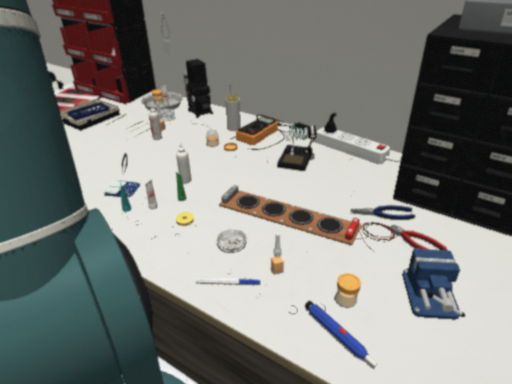

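View pics/top0.png

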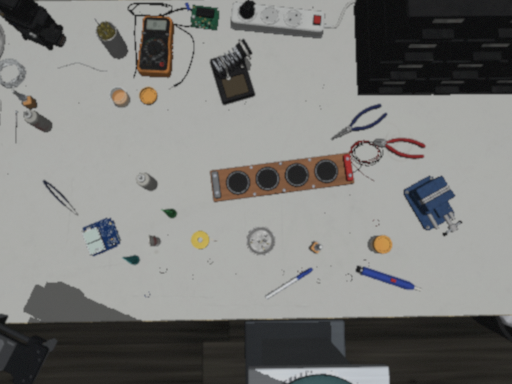

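```bash
cat > h.py <<'E'
from workcell import r
import numpy as np, cv2
P={n:r.camera_params(n) for n in('scene','top')}
def ray(n,uv):
    p=P[n];d=p['R'].T@np.array([(uv[0]-p['cx'])/p['fx'],(uv[1]-p['cy'])/p['fy'],1]);return -p['R'].T@p['t'],d
def atz(n,uv,z):
    c,d=ray(n,uv);return c+d*(z-c[2])/d[2]
def proj(n,X):
    p=P[n];c=p['R']@np.array(X)+p['t'];return np.array([p['cx']+p['fx']*c[0]/c[2],p['cy']+p['fy']*c[1]/c[2]])
def tri(u1,u2):
    c1,d1=ray('scene',u1);c2,d2=ray('top',u2);A=np.stack([d1,-d2],1);k=np.linalg.lstsq(A,c2-c1,rcond=None)[0]
    a=c1+k[0]*d1;b=c2+k[1]*d2;return (a+b)/2,np.linalg.norm(a-b)
H=dict(flux_jar_mid=.025,paste_tube_mid=.038,varnish_bottle_mid=.049,white_bottle_mid=.057,pad_a=.008,pad_b=.008,pad_c=.008,pad_d=.008,red_stop=.008)
def show(n,name,box=None,k=1):
    im=r.read_camera(n)
    if box: im=im[box[1]:box[3],box[0]:box[2]]
    cv2.imwrite(f'pics/{name}.png',cv2.resize(im,None,fx=k,fy=k,interpolation=cv2.INTER_CUBIC))
E
python3 - <<'E'
from h import *
for t,z in H.items():
    for n in('top','scene'):
        for d in r.place_of(n,t)[:4]: print(t,n,round(d['score'],2),np.round(d['location'],1),np.round(atz(n,d['location'],z),4))
show('top','t1',(90,120,410,300),2.5)
E
```

```text
flux_jar_mid top 0.66 [378.6 243.6] [ 0.4236 -0.1413  0.025 ]
flux_jar_mid top 0.16 [154.8 240. ] [0.4393 0.3691 0.025 ]
flux_jar_mid scene 0.74 [346.5 288.8] [ 0.4262 -0.1435  0.025 ]
paste_tube_mid top 0.67 [129.9 261. ] [0.393  0.4213 0.038 ]
paste_tube_mid top 0.45 [152.  241.6] [0.4354 0.3727 0.038 ]
paste_tube_mid top 0.44 [170.8 209.1] [0.5082 0.3311 0.038 ]
paste_tube_mid scene 0.71 [151.  195.8] [0.4339 0.3628 0.038 ]
paste_tube_mid scene 0.58 [180.5 189.6] [0.4921 0.321  0.038 ]
paste_tube_mid scene 0.51 [120.2 197.7] [0.3883 0.4194 0.038 ]
varnish_bottle_mid top 0.58 [319.  244.1] [ 0.4241 -0.0016  0.049 ]
varnish_bottle_mid top 0.2 [382.5 246.2] [ 0.4173 -0.1435  0.049 ]
varnish_bottle_mid scene 0.57 [181.3 161.4] [0.5833 0.4001 0.049 ]
varnish_bottle_mid scene 0.32 [328.5 227.7] [ 0.5404 -0.0513  0.049 ]
white_bottle_mid top 0.61 [145.9 181.9] [0.5684 0.3842 0.057 ]
white_bottle_mid scene 0.86 [182.9 165.4] [0.56   0.3719 0.057 ]
pad_a top 0.74 [241.1 182.9] [0.5706 0.1718 0.008 ]
pad_a top 0.73 [269.3 180.8] [0.5747 0.1054 0.008 ]
pad_a top 0.67 [295.9 173.9] [0.5903 0.
[... 834 characters left out ...]
78 [326.8 223.8] [ 0.5988 -0.0233  0.008 ]
pad_c scene 0.76 [300.  217.6] [0.5862 0.0389 0.008 ]
pad_c scene 0.63 [249.2 201.3] [0.5764 0.1755 0.008 ]
pad_d top 0.74 [241.1 182.9] [0.5706 0.1718 0.008 ]
pad_d top 0.73 [269.3 180.8] [0.5747 0.1054 0.008 ]
pad_d top 0.67 [295.9 173.9] [0.5903 0.0423 0.008 ]
pad_d top 0.63 [326.2 170. ] [ 0.5987 -0.0296  0.008 ]
pad_d scene 0.78 [326.8 223.8] [ 0.5988 -0.0233  0.008 ]
pad_d scene 0.76 [300.  217.6] [0.5862 0.0389 0.008 ]
pad_d scene 0.63 [249.2 201.3] [0.5764 0.1755 0.008 ]
red_stop top 0.55 [346.4 168.3] [ 0.6022 -0.0777  0.008 ]
red_stop scene 0.7 [351.5 230.9] [ 0.6054 -0.0801  0.008 ]
red_stop scene 0.31 [299.4 214.6] [0.5955 0.0456 0.008 ]
```

View pics/t1.png

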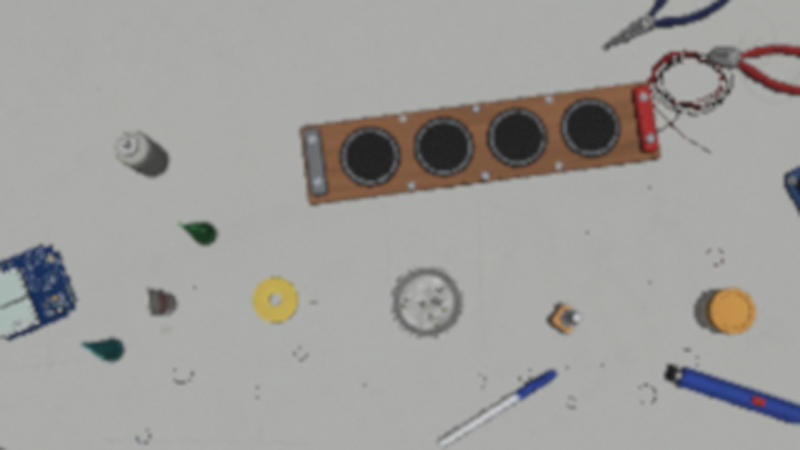

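```bash
cat >> h.py <<'E'
from scipy.optimize import least_squares
PROF=dict(flux_jar_mid=[(0,20),(37,20),(37,21),(50,21)],paste_tube_mid=[(0,11.5),(20,11.5),(76,8)],varnish_bottle_mid=[(0,13.5),(36,13.5),(36,6.5),(44,6.5),(44,8),(75,8),(75,4.5),(98,4.5)],white_bottle_mid=[(0,16),(80,16),(88,8),(92,4),(114,2)])
def sil(n,th,x,y,S=4,z0=0):
    m=np.zeros((384*S,512*S),np.uint8);a=np.linspace(0,2*np.pi,24,endpoint=False)
    pr=PROF[th];rs=[[proj(n,(x+q*np.cos(t)/1e3,y+q*np.sin(t)/1e3,z0+h/1e3)) for t in a] for h,q in pr]
    for i in range(len(pr)-1):
        hull=cv2.convexHull(np.float32(rs[i]+rs[i+1])); cv2.fillConvexPoly(m,np.int32(np.round((hull+.5)*S)),1)
    ys,xs=np.nonzero(m);return (np.array([xs.mean(),ys.mean()])+.5)/S-.5
def fit(th,cents,x0,z0=0):
    f=lambda p:np.concatenate([sil(n,th,*p,z0=z0)-c for n,c in cents.items()])
    s=least_squares(f,x0,diff_step=5e-3,x_scale=.01);return s.x,s.fun
E
python3 - <<'E'
from h import *
G=dict(flux_jar_mid=(.424,-.142),paste_tube_mid=(.435,.37),varnish_bottle_mid=(.424,0),white_bottle_mid=(.565,.378))
ims={n:r.read_camera(n) for n in P}
for th,g in G.items():
    cents={}
    for n in P:
        e=sil(n,th,*g)
        L=r.trace(n,th); 
        for d in L:
            m=d['pixels'];ys,xs=np.nonzero(m);c=np.array([xs.mean(),ys.mean()])
            if np.linalg.norm(c-e)<14: cents[n]=c;print(th,n,round(d['score'],2),m.sum(),np.round(d['rect']),c.round(1),e.round(1));break
    if cents: print(' both',fit(th,cents,g))
    for n in cents: print('  ',n,fit(th,{n:cents[n]},g)[0])
# pads
im=ims['top'];gray=im.max(2);
m=(gray<45).astype(np.uint8);k,l,s,c=cv2.connectedComponentsWithStats(m)
for i in range(1,k):
    if 150<s[i,4]<900 and 220<c[i][0]<345 and 150<c[i][1]<200: print('pad',s[i],c[i].round(2),atz('top',c[i],.010).round(4))
hs=cv2.cvtColor(ims['scene'],cv2.COLOR_BGR2HSV)
m=(ims['scene'].max(2)<60).astype(np.uint8);k,l,s,c=cv2.connectedComponentsWithStats(m)
for i in range(1,k):
    if 60<s[i,4]<900 and 220<c[i][0]<360 and 180<c[i][1]<240: print('padS',s[i],c[i].round(2),atz('scene',c[i],.010).round(4))
show('scene','s1',(90,130,410,310),2.5)
E
```

```text
flux_jar_mid scene 0.63 713 [333. 270. 363. 308.] [347.6 289.9] [345.5 289. ]
flux_jar_mid top 0.92 341 [367. 235. 392. 252.] [380.1 244.6] [379.7 243.5]
 both (array([ 0.4227738 , -0.14501115]), array([-0.80639443,  0.14197413,  0.89915479, -0.56895908]))
   scene [ 0.42377554 -0.14609955]
   top [ 0.42159661 -0.14282312]
paste_tube_mid scene 0.63 214 [145. 180. 157. 208.] [151. 195.] [149.5 195.7]
paste_tube_mid top 0.67 104 [150. 241. 161. 246.] [153.4 241.5] [154.1 242. ]
 both (array([0.43771329, 0.37056183]), array([-0.88571418,  0.06428124,  0.48254122, -0.69310043]))
   scene [0.43945705 0.36936973]
   top [0.43616662 0.37168641]
varnish_bottle_mid scene 0.89 366 [273. 230. 284. 274.] [277.4 256.7] [278.5 255.2]
varnish_bottle_mid top 0.53 108 [308. 242. 324. 253.] [314.9 247.6] [316.7 244.6]
 both (array([0.41810608, 0.        ]), array([-0.41442942,  0.33405261,  1.99638663, -0.45099368]))
   scene [0.41944531 0.        ]
   top [0.417375 0.      ]
white_bottle_mid scene 0.75 390 [179. 145. 192. 186.] [183.7 164.1] [183.2 168. ]
white_bottle_mid top 0.64 298 [136. 174. 161.
[... 182 characters left out ...]
30333 0.3866768 ]
pad [317 162  19  18 251] [325.99 170.49] [ 0.5972 -0.0288  0.01  ]
pad [288 166  19  18 253] [296.59 174.39] [0.5888 0.0409 0.01  ]
pad [258 170  18  18 249] [266.96 178.1 ] [0.5809 0.1109 0.01  ]
pad [229 173  18  19 248] [237.68 181.96] [0.5726 0.1798 0.01  ]
padS [240 197  17  11 136] [247.66 201.26] [0.5722 0.1772 0.01  ]
padS [265 204  18  10 151] [273.74 208.5 ] [0.5812 0.1075 0.01  ]
padS [292 211  19  11 162] [300.81 216.08] [0.5899 0.0389 0.01  ]
padS [321 219  19  13 180] [329.69 224.44] [ 0.5978 -0.0307  0.01  ]h.py:25: RuntimeWarning: Mean of empty slice.
  ys,xs=np.nonzero(m);return (np.array([xs.mean(),ys.mean()])+.5)/S-.5
  ret = ret.dtype.type(ret / rcount)
```

View pics/s1.png

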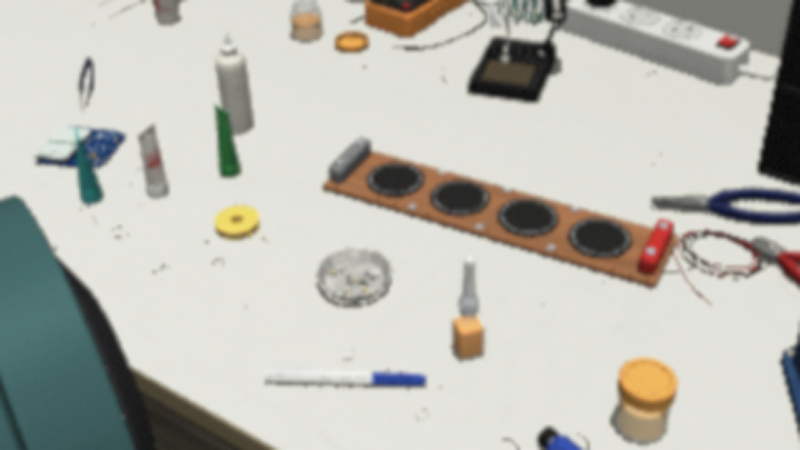

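```bash
python3 - <<'E'
from h import *
a=r.read_camera('top')[225:265,125:185];b=r.read_camera('scene')[170:215,110:200]
a=cv2.resize(a,(780,520),interpolation=cv2.INTER_CUBIC);cv2.imwrite('pics/ta.png',a)
b=cv2.resize(b,(780,390),interpolation=cv2.INTER_CUBIC);cv2.imwrite('pics/tb.png',b)
E
```

```text
(no output)
```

View pics/ta.png

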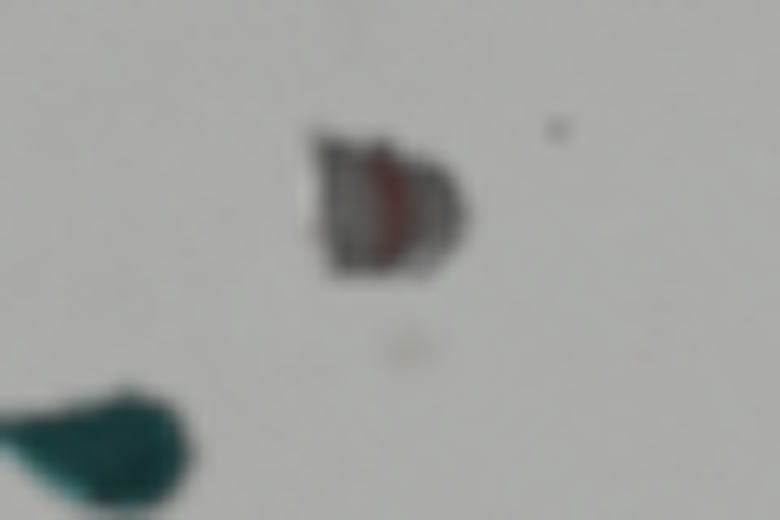

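View pics/tb.png

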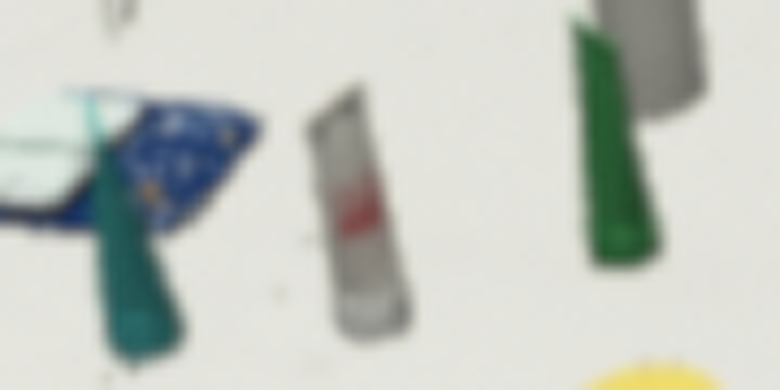

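```bash
python3 - <<'E'
from h import *
for n,p,q in(('top',(148.8,234.8),(150.3,245.8)),('scene',(145.5,185),(151.6,179.7))):
    A,B=atz(n,p,.076),atz(n,q,.076);d=A-B;print(n,A,B,(A+B)/2,np.linalg.norm(d),np.degrees(np.arctan2(d[1],d[0])))
f=atz('top',(161.1,241.7),.003);print('foot R edge',f, 'centre y',f[1]+.0115)
# refit with offset param
import h
def fit2(th,cents,x0):
    f=lambda q:np.concatenate([sil(n,th,x0[0]+(q[0]-1)*.1,x0[1]+(q[1]-1)*.1)-c for n,c in cents.items()])
    s=least_squares(f,[1,1],diff_step=3e-2);return np.array(x0)+(s.x-1)*.1,s.fun
print(fit2('varnish_bottle_mid',{'scene':[277.4,256.7],'top':[314.9,247.6]},(.42,0.)))
print(fit2('varnish_bottle_mid',{'scene':[277.4,256.7]},(.42,0.)),fit2('varnish_bottle_mid',{'top':[314.9,247.6]},(.42,0.)))
a=r.read_camera('top')[160:200,120:180];b=r.read_camera('scene')[138:192,150:230]
c=r.read_camera('top')[230:265,295:340];d=r.read_camera('scene')[225:280,250:310]
cv2.imwrite('pics/w.png',np.hstack([cv2.resize(x,(390,300),interpolation=cv2.INTER_CUBIC) for x in(a,b)]))
cv2.imwrite('pics/v.png',np.hstack([cv2.resize(x,(390,300),interpolation=cv2.INTER_CUBIC) for x in(c,d)]))
E
```

```text
top [0.44913579 0.37188701 0.076     ] [0.42532278 0.36829881 0.076     ] [0.43722928 0.37009291 0.076     ] 0.024081831680469977 8.569001695489826
scene [0.42253613 0.3605319  0.076     ] [0.44666684 0.36539845 0.076     ] [0.43460149 0.36296517 0.076     ] 0.02461654876276305 -168.59784683279506
foot R edge [0.43587266 0.35888659 0.003     ] centre y 0.3703865916847471
(array([0.41852824, 0.00181552]), array([-1.09469719, -0.20661075,  1.13273266, -0.61744982]))
(array([ 4.19092000e-01, -3.27159921e-04]), array([-0.00055728,  0.00189052])) (array([0.41707387, 0.00446331]), array([0.00346084, 0.00132058]))
```

View pics/w.png

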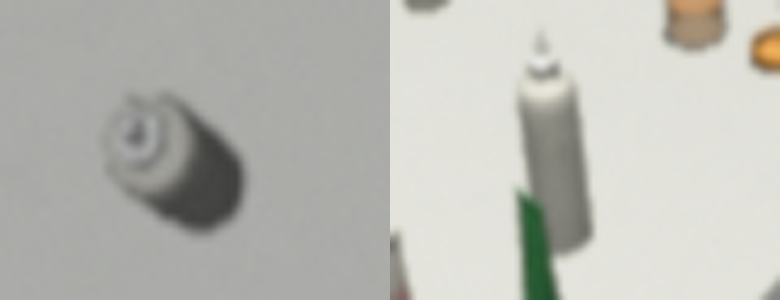

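View pics/v.png

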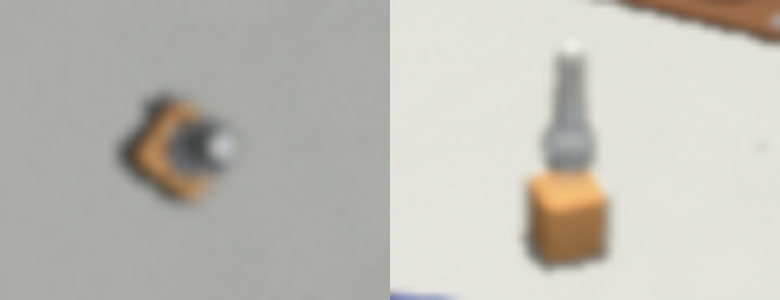

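```bash
python3 - <<'E'
from h import *
for n,p,z in(('top',(141.1,177.6),.114),('scene',(181.2,144.8),.113),('top',(320.6,246.9),.098),('scene',(277.8,233.4),.097)): print(n,atz(n,p,z))
q=r.get_state()['orientation']
from scipy.spatial.transform import Rotation as R
print(R.from_quat(q).as_matrix().round(3), r.grip_point_offset)
E
```

```text
top [0.5690589  0.38181924 0.114     ]
scene [0.56679701 0.37515182 0.113     ]
top [0.41719387 0.0018545  0.098     ]
scene [ 0.41816983 -0.00107419  0.097     ]
[[-0.901  0.433  0.   ]
 [ 0.433  0.901 -0.   ]
 [-0.    -0.    -1.   ]] 0.0188
```

>>> arm_command(moves=[{"delta_pos":[16.5,-19.4,-6],"roll":-0.948,"jaw":0.6},{"delta_pos":[16.5,-19.4,-6],"roll":-0.948,"jaw":0.6},{"delta_pos":[16.5,-19.4,-6],"roll":-0.948,"jaw":0.6},{"delta_pos":[16.5,-19.4,-6],"roll":-0.948,"jaw":0.6},{"delta_pos":[16.5,-19.4,-6],"roll":-0.948,"jaw":0.6}])

```text
clock: 2.32
tool_pos: [0.4029, 0.4073, 0.1575]
orientation: [0.514, 0.858, 0.0, 0.0]
contact_force: [1.2, 0.4, -0.7]
opening: 0.686
```

>>> arm_command(moves=[{"delta_pos":[3.3,-3.8,-3.5],"roll":-0.317,"jaw":0.55},{"delta_pos":[3.3,-3.8,-3.5],"roll":-0.317,"jaw":0.55},{"delta_pos":[3.3,-3.8,-3.5],"roll":-0.317,"jaw":0.55},{"delta_pos":[3.3,-3.8,-3.5],"roll":-0.317,"jaw":0.55}])

```text
clock: 2.65
tool_pos: [0.4365, 0.3681, 0.1219]
orientation: [0.645, 0.764, -0.0, 0.0]
contact_force: [-0.4, 1.5, 0.5]
opening: 0.55
```

```bash
python3 - <<'E'
from h import *
s=r.get_state();print(s['clock'],s['tool_pos'],s['orientation'],s['opening'])
show('top','t2',(90,160,250,280),5);show('scene','s2',(60,80,260,230),4)
E
```

```text
2.65 [0.43646985 0.36807816 0.12186485] [ 6.44878691e-01  7.64284803e-01 -3.96900654e-04  2.40032590e-04] 0.5497959625221498
```

View pics/s2.png

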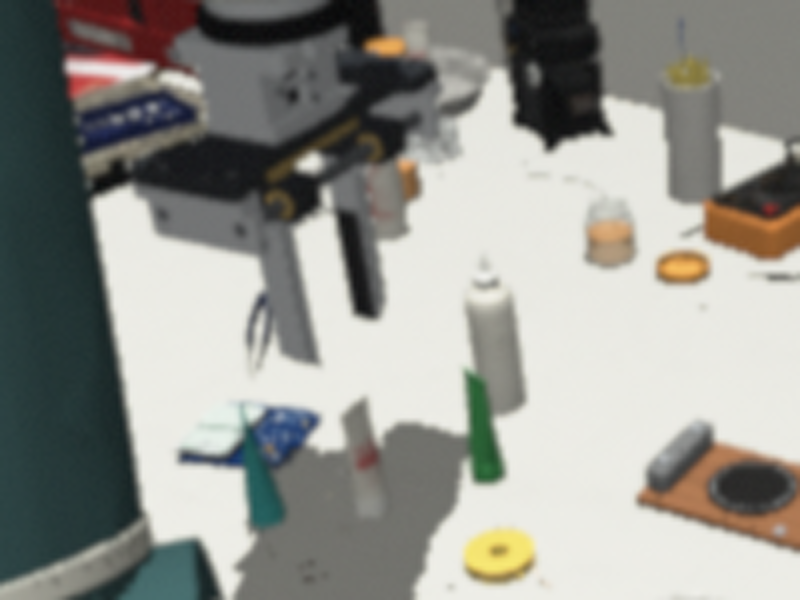

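View pics/t2.png

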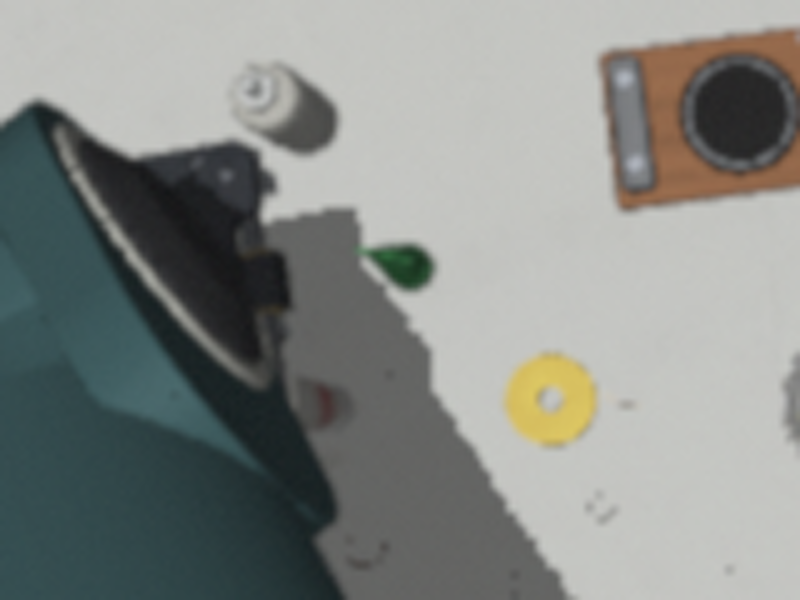

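```bash
python3 - <<'E'
from h import *
s=r.get_state();T=s['tool_pos'];q=s['orientation'];y=np.array([2*q[0]*q[1],1-2*q[0]**2,0]);print(np.degrees(np.arctan2(y[1],y[0])))
for k in(-.038,-.026,0,.026,.038):print(k,((proj('scene',T+k*y)-[60,80])*4).round(0))
E
```

```text
10.24727382074112
-0.038 [292. 368.]
-0.026 [305. 358.]
0 [334. 336.]
0.026 [361. 316.]
0.038 [373. 306.]
```

>>> arm_command(moves=[{"delta_pos":[0,0.15,-4],"roll":0,"jaw":0.55},{"delta_pos":[0,0.15,-8],"roll":0,"jaw":0.55},{"delta_pos":[0,0.15,-10.2],"roll":0,"jaw":0.55},{"delta_pos":[0,0.15,-10.2],"roll":0,"jaw":0.55}])

```text
clock: 3.08
tool_pos: [0.4331, 0.3708, 0.017]
orientation: [0.639, 0.769, -0.002, -0.001]
contact_force: [-0.9, -0.3, 0.3]
opening: 0.552
```

```bash
python3 - <<'E'
from h import *
s=r.get_state();print(s['clock'],s['tool_pos'],s['contact_force'],s['opening'])
show('scene','s3',(60,80,260,230),4)
E
```

```text
3.0833 [0.43313883 0.37082657 0.0170049 ] [-0.92680707 -0.33942515  0.31766505] 0.5518428129875996
```

View pics/s3.png

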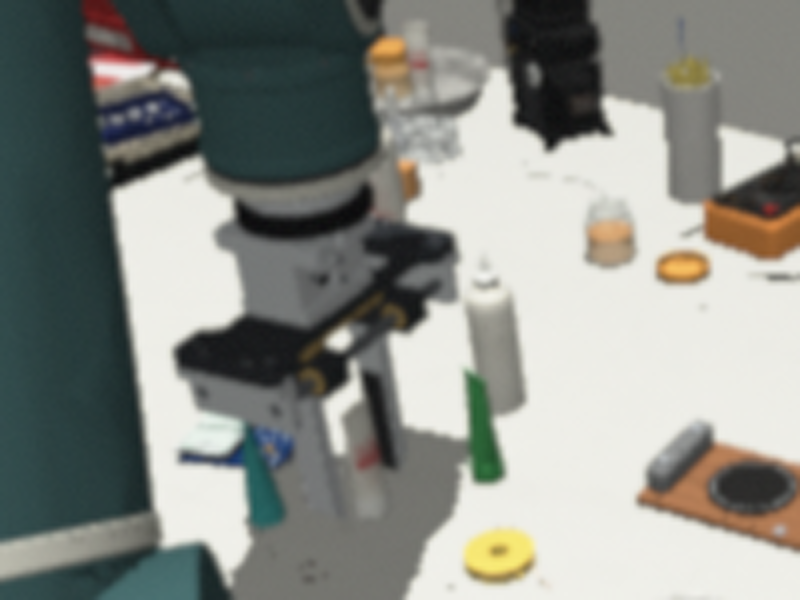

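>>> arm_command(moves=[{"delta_pos":[0.2,-0.1,0.1],"roll":0,"jaw":0},{"delta_pos":[0.2,-0.1,0.1],"roll":0,"jaw":0},{"delta_pos":[0.2,-0.1,0.1],"roll":0,"jaw":0},{"delta_pos":[0.2,-0.1,0.1],"roll":0,"jaw":0},{"delta_pos":[0.2,-0.1,0.1],"roll":0,"jaw":0}])

```text
clock: 3.55
tool_pos: [0.4367, 0.3709, 0.0216]
orientation: [0.64, 0.769, -0.0, -0.0]
contact_force: [-0.6, 0.5, 0.9]
opening: 0.243
```

>>> arm_command(moves=[{"delta_pos":[0,0,4],"roll":0,"jaw":0},{"delta_pos":[0,0,8],"roll":0,"jaw":0},{"delta_pos":[1,-2.5,11],"roll":0,"jaw":0},{"delta_pos":[3,-6,11],"roll":0,"jaw":0},{"delta_pos":[4.6,-9.9,11],"roll":-0.05,"jaw":0}])

```text
clock: 3.97
tool_pos: [0.4838, 0.273, 0.1341]
orientation: [0.657, 0.754, 0.002, -0.0]
contact_force: [1.5, -0.0, -0.4]
opening: 0.244
```

>>> arm_command(moves=[{"delta_pos":[10.6,-23.1,0],"roll":-0.05,"jaw":0},{"delta_pos":[10.6,-23.1,0],"roll":-0.05,"jaw":0},{"delta_pos":[10.6,-23.1,0],"roll":-0.05,"jaw":0},{"delta_pos":[10.6,-23.1,0],"roll":-0.05,"jaw":0},{"delta_pos":[10.6,-23.1,0],"roll":-0.05,"jaw":0}])

```text
clock: 4.38
tool_pos: [0.571, 0.0817, 0.1342]
orientation: [0.676, 0.737, 0.002, 0.0]
contact_force: [1.2, -0.1, -0.5]
opening: 0.243
```

>>> arm_command(moves=[{"delta_pos":[1.8,-4.2,0],"roll":0.03,"jaw":0},{"delta_pos":[1.8,-4.2,-3],"roll":0.03,"jaw":0},{"delta_pos":[1.8,-4.2,-6.5],"roll":0.03,"jaw":0},{"delta_pos":[1.8,-4.2,-7.5],"roll":0.03,"jaw":0},{"delta_pos":[1.8,-4.2,-7.5],"roll":0.03,"jaw":0}])

```text
clock: 4.8
tool_pos: [0.5873, 0.0398, 0.0572]
orientation: [0.665, 0.747, 0.001, -0.001]
contact_force: [-0.5, 0.3, -0.2]
opening: 0.242
```

```bash
python3 - <<'E'
from h import *
s=r.get_state();print(s['clock'],s['tool_pos'],s['contact_force'],s['opening'])
for n in P: show(n,n+'4',(200,110,400,260),4)
E
```

```text
4.8 [0.58732551 0.03981293 0.05717007] [-0.51236908  0.25780637 -0.18575722] 0.2418815639250783
```

View pics/scene4.png

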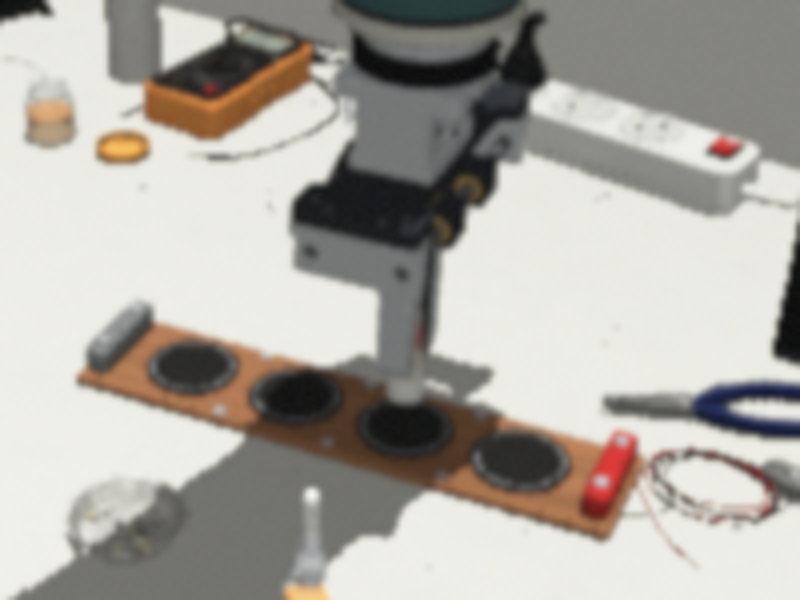

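View pics/top4.png

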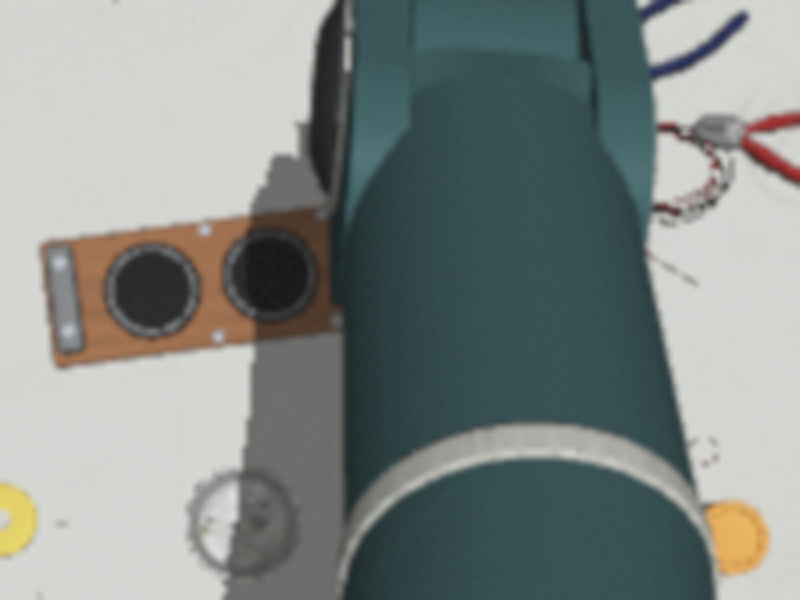

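>>> arm_command(moves=[{"delta_pos":[0.15,0,-1.5],"roll":0,"jaw":0},{"delta_pos":[0.15,0,-2.2],"roll":0,"jaw":0},{"delta_pos":[0.15,0,-2.5],"roll":0,"jaw":0},{"delta_pos":[0.15,0,-2.5],"roll":0,"jaw":0}])

```text
clock: 5.23
tool_pos: [0.5906, 0.0405, 0.0351]
orientation: [0.664, 0.748, 0.002, -0.0]
contact_force: [0.7, -1.4, -0.9]
opening: 0.243
```

>>> arm_command(moves=[{"delta_pos":[-0.1,-0.05,-0.3],"roll":0,"jaw":0},{"delta_pos":[-0.1,-0.05,-0.3],"roll":0,"jaw":0}])

```text
clock: 5.4
tool_pos: [0.5894, 0.04, 0.032]
orientation: [0.664, 0.748, 0.002, -0.0]
contact_force: [0.2, 0.6, -0.2]
opening: 0.246
```

```bash
python3 - <<'E'
from h import *
s=r.get_state();print(s['clock'],s['tool_pos'],s['contact_force'],s['opening'])
show('scene','s5',(250,150,350,225),8)
E
```

```text
5.4 [0.58941756 0.0400066  0.03200532] [ 0.18427554  0.57118178 -0.15007573] 0.24593618782870105
```

View pics/s5.png

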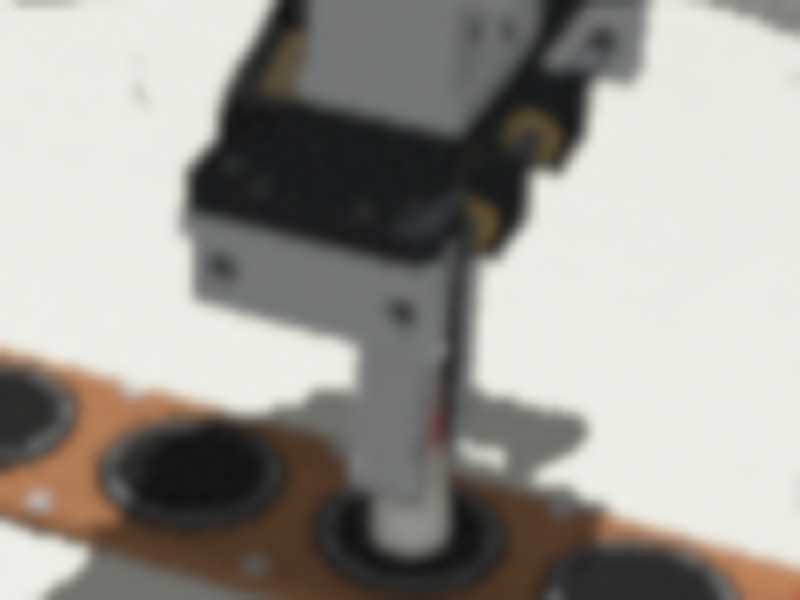

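>>> arm_command(moves=[{"delta_pos":[0,0,-0.15],"roll":0,"jaw":0},{"delta_pos":[0,0,-0.15],"roll":0,"jaw":0},{"delta_pos":[0,0,-0.15],"roll":0,"jaw":0}])

```text
clock: 5.7
tool_pos: [0.5902, 0.0401, 0.0314]
orientation: [0.664, 0.748, 0.003, 0.0]
contact_force: [0.0, 1.5, 5.4]
opening: 0.245
```

>>> arm_command(moves=[{"delta_pos":[0,0,0],"roll":0,"jaw":0.32},{"delta_pos":[0,0,0],"roll":0,"jaw":0.5},{"delta_pos":[0,0,0],"roll":0,"jaw":0.55},{"delta_pos":[0,0,3.5],"roll":0,"jaw":0.6},{"delta_pos":[0,0,7.5],"roll":0,"jaw":0.6}])

```text
clock: 6.12
tool_pos: [0.5884, 0.0398, 0.1051]
orientation: [0.664, 0.748, 0.001, -0.001]
contact_force: [0.8, 0.2, 1.2]
opening: 0.565
```

>>> arm_command(moves=[{"delta_pos":[0,0,3],"roll":0,"jaw":0.55},{"delta_pos":[-3,-1,5],"roll":0,"jaw":0.5},{"delta_pos":[-7,-2,5],"roll":0,"jaw":0.5},{"delta_pos":[-11,-3,5],"roll":0,"jaw":0.5},{"delta_pos":[-15,-3.9,4.5],"roll":0,"jaw":0.5}])

```text
clock: 6.53
tool_pos: [0.437, 0.0003, 0.1505]
orientation: [0.664, 0.748, 0.001, -0.001]
contact_force: [0.6, -0.4, -0.3]
opening: 0.498
```

>>> arm_command(moves=[{"delta_pos":[-1.5,0,0],"roll":0,"jaw":0.5},{"delta_pos":[-1.5,0,0],"roll":0,"jaw":0.5},{"delta_pos":[-1.5,0,0],"roll":0,"jaw":0.5}])

```text
clock: 6.78
tool_pos: [0.4218, 0.0005, 0.1509]
orientation: [0.664, 0.748, 0.002, -0.001]
contact_force: [0.0, -0.2, -0.3]
opening: 0.5
```

```bash
python3 - <<'E'
from h import *
s=r.get_state();print(s['clock'],s['tool_pos'],s['contact_force'],s['opening'])
print(((proj('scene',s['tool_pos'])-[200,130])*4).round(), ((proj('scene',[.418,.001,.098])-[200,130])*4).round())
show('scene','s6',(200,130,400,280),4);show('top','t6',(230,140,380,260),5)
E
```

```text
6.7833 [0.42180963 0.00046821 0.15091631] [ 0.01549523 -0.16005887 -0.32054489] 0.5000646782809004
[314. 316.] [307. 411.]
```

View pics/s6.png

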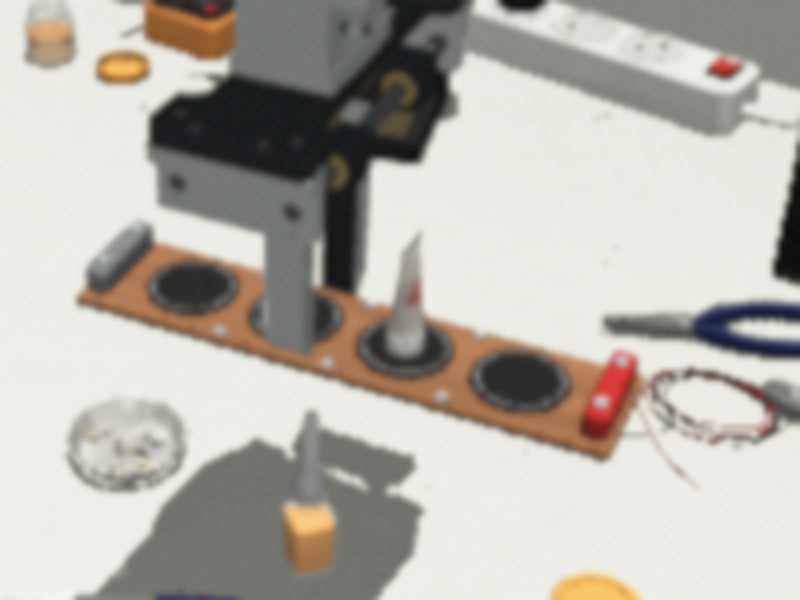

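View pics/t6.png

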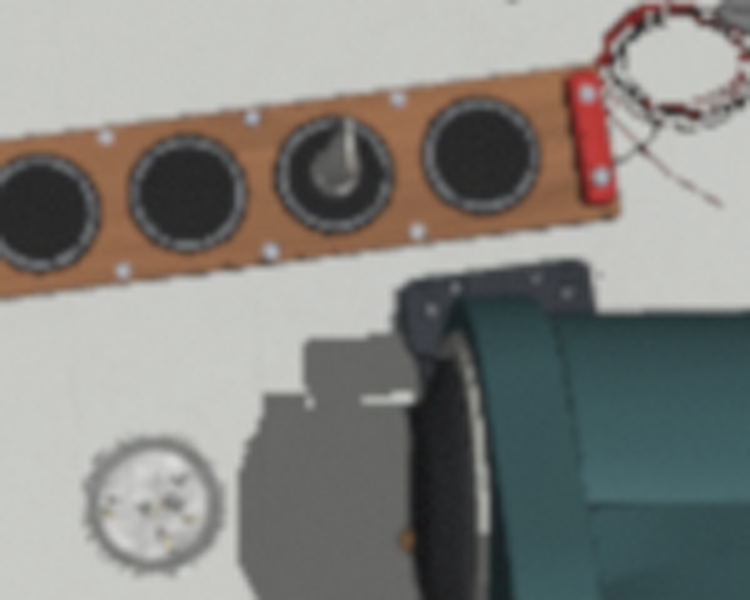

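>>> arm_command(moves=[{"delta_pos":[-0.35,-0.05,-4],"roll":0,"jaw":0.5},{"delta_pos":[-0.35,-0.05,-8],"roll":0,"jaw":0.5},{"delta_pos":[-0.35,-0.05,-10.7],"roll":0,"jaw":0.5},{"delta_pos":[-0.35,-0.05,-10.7],"roll":0,"jaw":0.5},{"delta_pos":[-0.35,-0.05,-10.7],"roll":0,"jaw":0.4}])

```text
clock: 7.3
tool_pos: [0.4192, -0.0005, 0.0432]
orientation: [0.664, 0.747, 0.0, -0.001]
contact_force: [-0.1, -0.5, 0.7]
opening: 0.457
```

```bash
python3 - <<'E'
from h import *
s=r.get_state();print(s['clock'],s['tool_pos'],s['contact_force'],s['opening'])
show('scene','s7',(220,170,340,285),5)
E
```

```text
7.3 [ 0.41920543 -0.0004522   0.04322331] [-0.07365741 -0.50200212  0.66757118] 0.4570811709321842
```

View pics/s7.png

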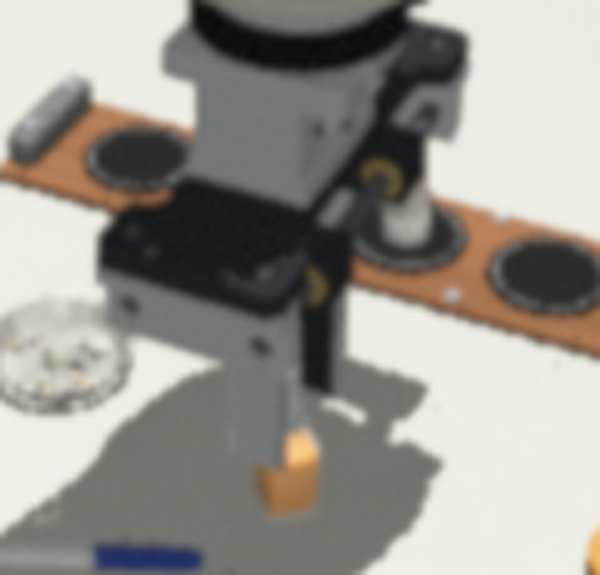

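>>> arm_command(moves=[{"delta_pos":[0,0,-0.05],"roll":0,"jaw":0},{"delta_pos":[0,0,-0.05],"roll":0,"jaw":0},{"delta_pos":[0,0,-0.05],"roll":0,"jaw":0},{"delta_pos":[0,0,-0.05],"roll":0,"jaw":0},{"delta_pos":[0,0,-0.05],"roll":0,"jaw":0}])

```text
clock: 7.77
tool_pos: [0.4207, -0.0001, 0.0446]
orientation: [0.664, 0.748, 0.002, 0.0]
contact_force: [-1.9, 0.6, 9.9]
opening: 0.159
```

>>> arm_command(moves=[{"delta_pos":[0,0,0.1],"roll":0,"jaw":0}])

```text
clock: 7.85
tool_pos: [0.4208, -0.0, 0.0459]
orientation: [0.664, 0.748, 0.002, 0.0]
contact_force: [-0.4, -0.8, -0.5]
opening: 0.153
```

```bash
python3 - <<'E'
from h import *
s=r.get_state();print(s['clock'],s['tool_pos'],s['contact_force'],s['opening'])
show('scene','s8',(220,170,340,285),5)
E
```

```text
7.85 [ 4.20843822e-01 -5.70485936e-06  4.59114447e-02] [-0.42212882 -0.78430721 -0.50220836] 0.1525044962998936
```

View pics/s8.png

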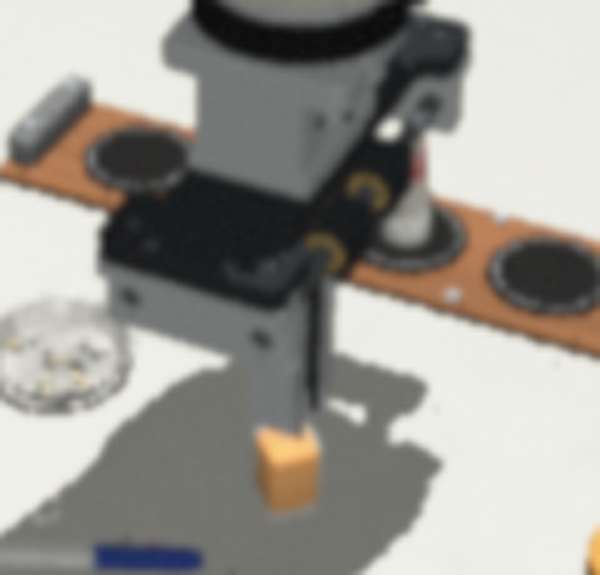

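>>> arm_command(moves=[{"delta_pos":[0,0,3],"roll":0,"jaw":0},{"delta_pos":[0,0,7],"roll":0,"jaw":0},{"delta_pos":[2,2,9],"roll":0,"jaw":0},{"delta_pos":[5,5,9],"roll":0,"jaw":0},{"delta_pos":[8,8,9],"roll":0,"jaw":0}])

```text
clock: 8.32
tool_pos: [0.5015, 0.0803, 0.1382]
orientation: [0.665, 0.747, 0.004, 0.001]
contact_force: [0.6, 1.6, -0.9]
opening: 0.159
```

>>> arm_command(moves=[{"delta_pos":[4,2.9,0],"roll":0,"jaw":0},{"delta_pos":[8,2.9,0],"roll":0,"jaw":0},{"delta_pos":[8,2.9,0],"roll":0,"jaw":0},{"delta_pos":[8,2.9,0],"roll":0,"jaw":0}])

```text
clock: 8.65
tool_pos: [0.583, 0.1095, 0.1375]
orientation: [0.664, 0.747, 0.004, 0.001]
contact_force: [0.4, -1.1, -1.1]
opening: 0.155
```

```bash
python3 - <<'E'
from h import *
s=r.get_state();print(s['clock'],s['tool_pos'],s['contact_force'],s['opening'])
show('scene','s9',(220,80,380,230),4)
E
```

```text
8.65 [0.58302894 0.10946457 0.13745079] [ 0.43722874 -1.05194952 -1.14996608] 0.15483479106746406
```

View pics/s9.png

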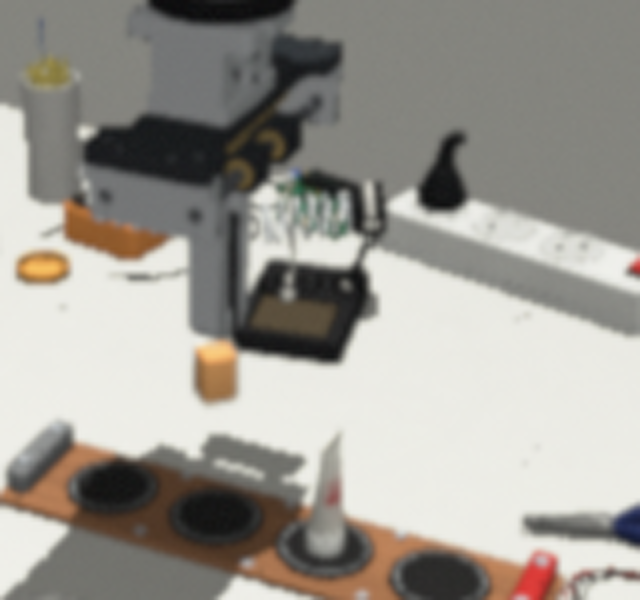

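>>> arm_command(moves=[{"delta_pos":[-0.2,-0.05,-4],"roll":0,"jaw":0},{"delta_pos":[-0.2,-0.05,-7],"roll":0,"jaw":0},{"delta_pos":[-0.2,-0.05,-7.9],"roll":0,"jaw":0},{"delta_pos":[-0.2,-0.05,-7.9],"roll":0,"jaw":0},{"delta_pos":[-0.2,-0.05,-7.9],"roll":0,"jaw":0}])

```text
clock: 9.12
tool_pos: [0.5796, 0.1082, 0.0597]
orientation: [0.665, 0.747, 0.004, 0.001]
contact_force: [0.3, 0.4, 0.2]
opening: 0.153
```

```bash
python3 - <<'E'
from h import *
s=r.get_state();print(s['clock'],s['tool_pos'],s['contact_force'],s['opening'])
show('scene','s10',(230,150,330,225),8)
E
```

```text
9.1167 [0.5795688  0.10817469 0.0596525 ] [0.27597922 0.35646676 0.19500673] 0.15327122276799549
```

View pics/s10.png

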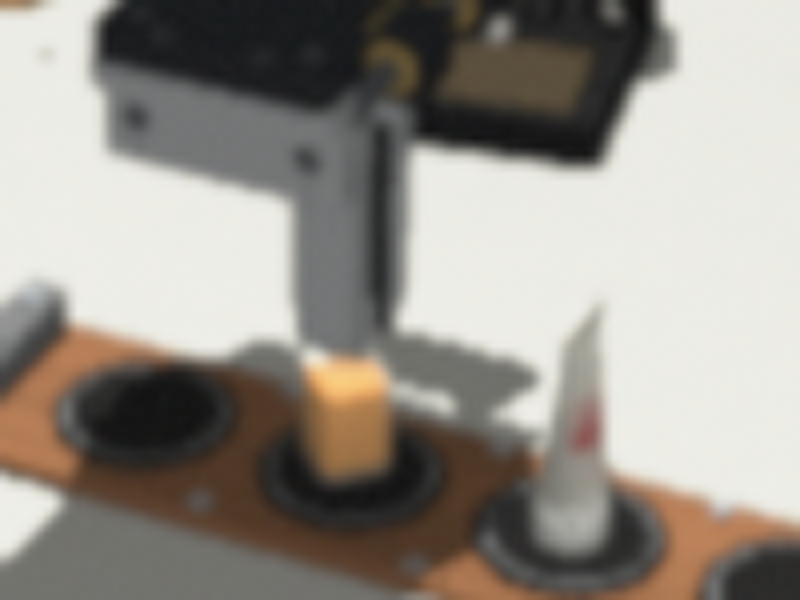

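Just above the pad, well centred. Creep down.

>>> arm_command(moves=[{"delta_pos":[0.1,0.1,-0.3],"roll":0,"jaw":0},{"delta_pos":[0.1,0.1,-0.4],"roll":0,"jaw":0},{"delta_pos":[0.1,0.1,-0.4],"roll":0,"jaw":0}])

```text
clock: 9.42
tool_pos: [0.5816, 0.1096, 0.057]
orientation: [0.665, 0.747, 0.005, 0.001]
contact_force: [-1.2, -0.1, -0.9]
opening: 0.153
```

>>> arm_command(moves=[{"delta_pos":[0,0,-0.2],"roll":0,"jaw":0},{"delta_pos":[0,0,-0.2],"roll":0,"jaw":0}])

```text
clock: 9.58
tool_pos: [0.5816, 0.1097, 0.0551]
orientation: [0.665, 0.747, 0.005, 0.002]
contact_force: [0.5, -0.2, -0.2]
opening: 0.153
```

>>> arm_command(moves=[{"delta_pos":[0,0,-0.15],"roll":0,"jaw":0},{"delta_pos":[0,0,-0.2],"roll":0,"jaw":0}])

```text
clock: 9.75
tool_pos: [0.5824, 0.1097, 0.0542]
orientation: [0.665, 0.747, 0.006, 0.002]
contact_force: [-4.8, -0.2, 23.5]
opening: 0.152
```

```bash
python3 - <<'E'
from h import *
s=r.get_state();print(s['clock'],s['tool_pos'],s['contact_force'],s['opening'])
show('scene','s11',(230,150,330,225),8)
E
```

```text
9.75 [0.58240653 0.10972755 0.05419716] [-4.8225138  -0.19923478 23.54448343] 0.15188385299871807
```

View pics/s11.png

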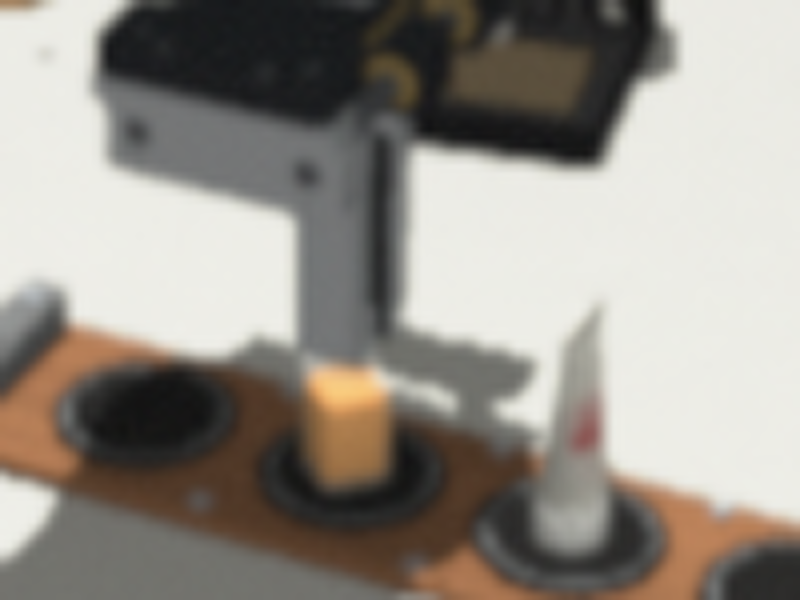

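>>> arm_command(moves=[{"delta_pos":[0,0,0.1],"roll":0,"jaw":0},{"delta_pos":[0,0,0.1],"roll":0,"jaw":0.25},{"delta_pos":[0,0,0.1],"roll":0,"jaw":0.45},{"delta_pos":[0,0,0.1],"roll":0,"jaw":0.5},{"delta_pos":[0,0,3],"roll":0,"jaw":0.5}])

```text
clock: 10.22
tool_pos: [0.5797, 0.1093, 0.0802]
orientation: [0.665, 0.747, 0.003, 0.0]
contact_force: [0.7, 0.6, -0.1]
opening: 0.399
```

>>> arm_command(moves=[{"delta_pos":[0,0,4],"roll":0,"jaw":0.7},{"delta_pos":[0,0,7],"roll":0,"jaw":0.7},{"delta_pos":[-4,-4,7],"roll":0,"jaw":0.7},{"delta_pos":[-8,-8,7],"roll":0,"jaw":0.7},{"delta_pos":[-12,-12,7],"roll":0,"jaw":0.7}])

```text
clock: 10.63
tool_pos: [0.4901, 0.0202, 0.1502]
orientation: [0.664, 0.747, 0.003, 0.0]
contact_force: [0.2, -1.4, 0.0]
opening: 0.699
```

```bash
python3 - <<'E'
from h import *
s=r.get_state();print(s['clock'],s['tool_pos'],s['contact_force'],s['opening'])
show('scene','s12',(220,80,380,230),4)
E
```

```text
10.6333 [0.49005026 0.02020457 0.15020937] [ 0.23818903 -1.41505511  0.03828628] 0.6991112742964438
```

View pics/s12.png

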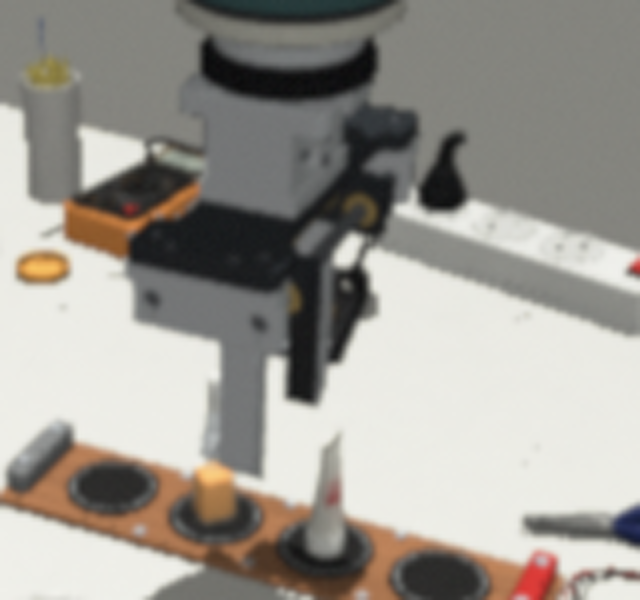

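>>> arm_command(moves=[{"delta_pos":[-6.7,-16.4,-3],"roll":0,"jaw":0.65},{"delta_pos":[-6.7,-16.4,-3],"roll":0,"jaw":0.65},{"delta_pos":[-6.7,-16.4,-3],"roll":0,"jaw":0.65},{"delta_pos":[-6.7,-16.4,-3],"roll":0,"jaw":0.65},{"delta_pos":[-6.7,-16.4,-3],"roll":0,"jaw":0.65}])

```text
clock: 11.1
tool_pos: [0.4154, -0.1533, 0.1192]
orientation: [0.668, 0.744, 0.001, -0.001]
contact_force: [0.0, -0.8, -0.0]
opening: 0.649
```

```bash
python3 - <<'E'
from h import *
s=r.get_state();print(s['clock'],s['tool_pos'],s['orientation'],s['contact_force'],s['opening'])
for p in((360,268),(383,274),(383,282)):print(atz('top',p,.01))
print(((proj('scene',s['tool_pos'])-[270,180])*4).round(), ((proj('scene',[.4227,-.144,.05])-[270,180])*4).round())
show('scene','s13',(270,180,420,330),4)
E
```

```text
11.1 [ 0.4154167  -0.1532835   0.11924506] [ 0.66783532  0.7443077   0.0011574  -0.00083989] [ 0.00867114 -0.80275341 -0.04927023] 0.6494765074386761
[ 0.36874438 -0.09964553  0.01      ]
[ 0.35431607 -0.15205623  0.01      ]
[ 0.33623141 -0.15117827  0.01      ]
[343. 304.] [310. 402.]
```

View pics/s13.png

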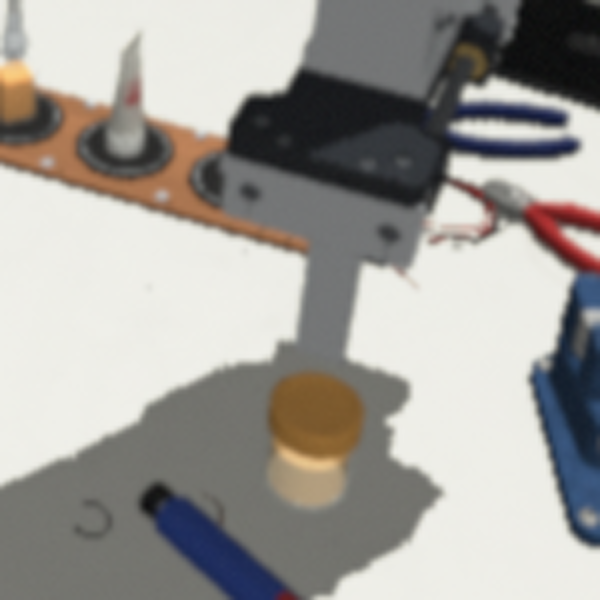

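>>> arm_command(moves=[{"delta_pos":[0.8,0.7,0],"roll":0,"jaw":0.65},{"delta_pos":[0.8,0.7,-2],"roll":0,"jaw":0.65},{"delta_pos":[0.8,0.7,-4],"roll":0,"jaw":0.65},{"delta_pos":[0.8,0.7,-4],"roll":0,"jaw":0.65},{"delta_pos":[0.8,0.7,-4],"roll":0,"jaw":0.65}])

```text
clock: 11.57
tool_pos: [0.4223, -0.1479, 0.0787]
orientation: [0.669, 0.744, 0.0, -0.002]
contact_force: [0.3, -0.9, 1.0]
opening: 0.65
```

```bash
python3 - <<'E'
from h import *
s=r.get_state();print(s['clock'],s['tool_pos'],s['orientation'],s['contact_force'],s['opening'])
T=s['tool_pos']
print(*[((proj('scene',T+[k,0,0])-[270,180])*4).round() for k in(-.03,0,.03)], ((proj('scene',[.4227,-.144,.05])-[270,180])*4).round())
show('scene','s14',(270,180,420,330),4)
E
```

```text
11.5667 [ 0.42233564 -0.14785876  0.07874738] [ 6.68660236e-01  7.43566321e-01  1.42839158e-04 -1.61082180e-03] [ 0.31275822 -0.90563106  1.03721508] 0.6503818954733092
[297. 402.] [325. 359.] [352. 318.] [310. 402.]
```

View pics/s14.png

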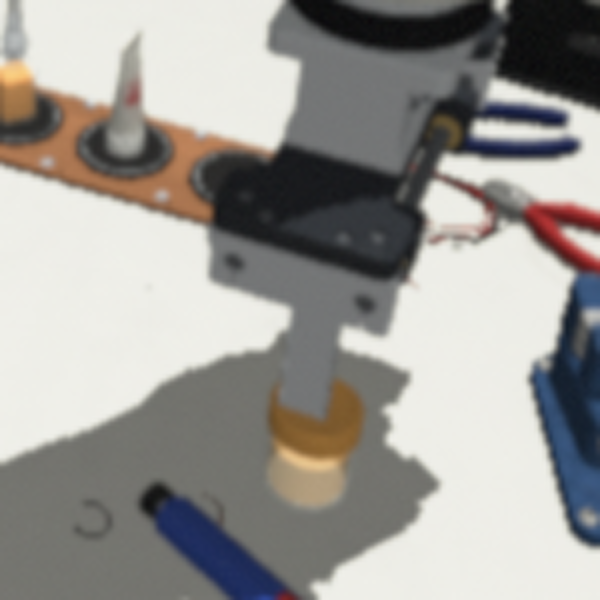

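>>> arm_command(moves=[{"delta_pos":[0,0.3,-2],"roll":0,"jaw":0.65},{"delta_pos":[0,0.3,-4.5],"roll":0,"jaw":0.65},{"delta_pos":[0,0.3,-5.4],"roll":0,"jaw":0.65},{"delta_pos":[0,0.3,-5.4],"roll":0,"jaw":0.65}])

```text
clock: 11.95
tool_pos: [0.4223, -0.1448, 0.0248]
orientation: [0.669, 0.744, 0.0, -0.002]
contact_force: [-0.8, 0.5, -0.6]
opening: 0.652
```

```bash
python3 - <<'E'
from h import *
s=r.get_state();print(s['clock'],s['tool_pos'],s['contact_force'],s['opening'])
show('scene','s15',(270,180,420,330),4)
E
```

```text
11.95 [ 0.42231755 -0.14479032  0.02483424] [-0.77720133  0.46802575 -0.61163768] 0.6523166324064392
```

View pics/s15.png

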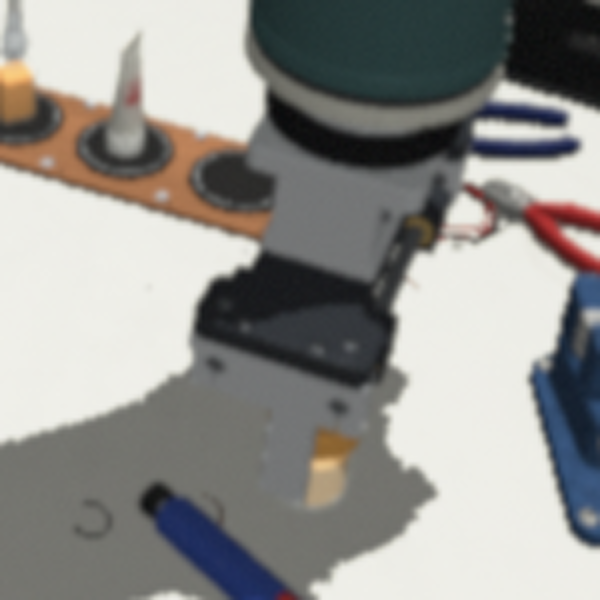

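>>> arm_command(moves=[{"delta_pos":[0,0,-0.1],"roll":0,"jaw":0},{"delta_pos":[0,0,-0.1],"roll":0,"jaw":0},{"delta_pos":[0,0,-0.1],"roll":0,"jaw":0},{"delta_pos":[0,0,-0.1],"roll":0,"jaw":0},{"delta_pos":[0,0,-0.1],"roll":0,"jaw":0}])

```text
clock: 12.42
tool_pos: [0.4234, -0.1452, 0.0255]
orientation: [0.669, 0.744, 0.001, -0.001]
contact_force: [-0.3, 0.7, 9.2]
opening: 0.427
```

>>> arm_command(moves=[{"delta_pos":[0,0,3],"roll":0,"jaw":0},{"delta_pos":[0,0,6],"roll":0,"jaw":0},{"delta_pos":[3,2,8],"roll":0,"jaw":0},{"delta_pos":[6,4,8],"roll":0,"jaw":0},{"delta_pos":[9,6,8],"roll":0,"jaw":0}])

```text
clock: 12.83
tool_pos: [0.5153, -0.0841, 0.1074]
orientation: [0.669, 0.743, 0.002, 0.0]
contact_force: [0.6, -0.4, -0.7]
opening: 0.431
```

>>> arm_command(moves=[{"delta_pos":[3,2,0],"roll":0,"jaw":0},{"delta_pos":[6,4,0],"roll":0,"jaw":0},{"delta_pos":[8.3,5.4,0],"roll":0,"jaw":0},{"delta_pos":[8.3,5.4,0],"roll":0,"jaw":0},{"delta_pos":[8.3,5.4,-2],"roll":0,"jaw":0}])

```text
clock: 13.25
tool_pos: [0.6009, -0.0292, 0.0898]
orientation: [0.668, 0.744, 0.004, 0.002]
contact_force: [-0.1, -0.2, -0.3]
opening: 0.427
```

```bash
python3 - <<'E'
from h import *
s=r.get_state();print(s['clock'],s['tool_pos'],s['contact_force'],s['opening'])
show('scene','s16',(250,100,410,250),4)
E
```

```text
13.25 [ 0.600941   -0.02923238  0.08979677] [-0.09288269 -0.17239085 -0.3436228 ] 0.42676623182449663
```

View pics/s16.png

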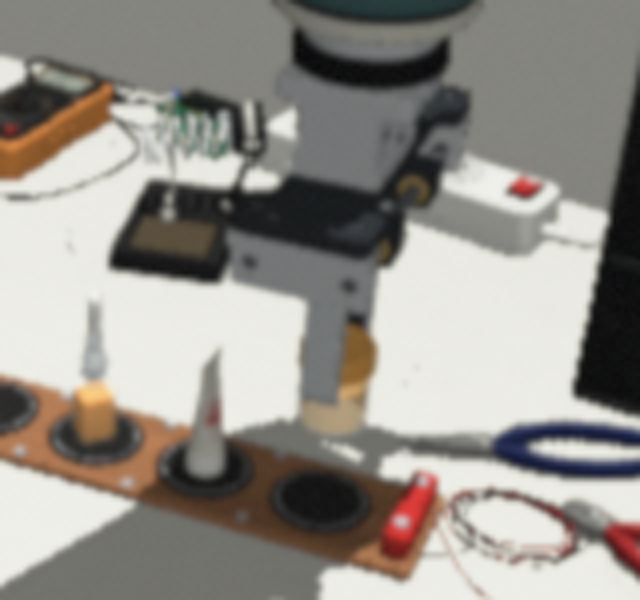

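Now down towards z ≈ 0.036.

>>> arm_command(moves=[{"delta_pos":[-0.35,-0.05,-2],"roll":0,"jaw":0},{"delta_pos":[-0.35,-0.05,-4],"roll":0,"jaw":0},{"delta_pos":[-0.35,-0.05,-5],"roll":0,"jaw":0},{"delta_pos":[-0.35,-0.05,-5],"roll":0,"jaw":0},{"delta_pos":[-0.35,-0.05,-5],"roll":0,"jaw":0}])

```text
clock: 13.72
tool_pos: [0.5938, -0.0305, 0.0347]
orientation: [0.669, 0.744, 0.001, -0.001]
contact_force: [0.8, 0.3, 0.3]
opening: 0.427
```

```bash
python3 - <<'E'
from h import *
s=r.get_state();print(s['clock'],s['tool_pos'],s['contact_force'],s['opening'])
show('scene','s17',(280,160,380,250),7)
E
```

```text
13.7167 [ 0.59383022 -0.03048115  0.03467209] [0.8121184  0.32472031 0.28665749] 0.4273993995137274
```

View pics/s17.png

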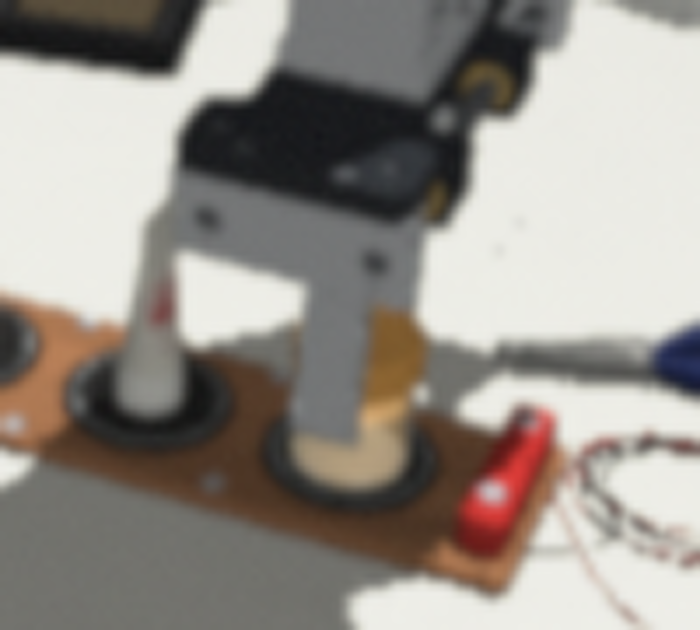

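>>> arm_command(moves=[{"delta_pos":[0.2,0.05,0],"roll":0,"jaw":0},{"delta_pos":[0.2,0.05,-0.1],"roll":0,"jaw":0},{"delta_pos":[0.2,0.05,-0.1],"roll":0,"jaw":0}])

```text
clock: 14.02
tool_pos: [0.5962, -0.0299, 0.0343]
orientation: [0.669, 0.744, 0.001, -0.0]
contact_force: [-0.4, 1.2, -0.2]
opening: 0.425
```

>>> arm_command(moves=[{"delta_pos":[0.1,0,-0.2],"roll":0,"jaw":0},{"delta_pos":[0.1,0,-0.25],"roll":0,"jaw":0}])

```text
clock: 14.18
tool_pos: [0.5976, -0.0297, 0.0322]
orientation: [0.669, 0.744, 0.002, -0.0]
contact_force: [-4.8, 1.6, 17.6]
opening: 0.426
```

```bash
python3 - <<'E'
from h import *
s=r.get_state();print(s['clock'],s['tool_pos'],s['contact_force'],s['opening'])
show('scene','s18',(280,160,380,250),7)
E
```

```text
14.1833 [ 0.59757608 -0.02967281  0.03222078] [-4.81277926  1.57108453 17.63414925] 0.4261335269534022
```

View pics/s18.png

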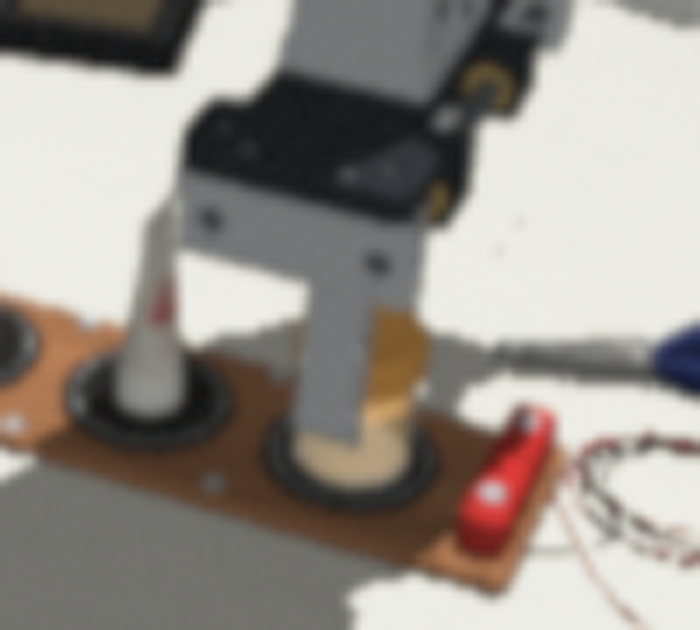

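>>> arm_command(moves=[{"delta_pos":[0,0,0.1],"roll":0,"jaw":0},{"delta_pos":[0,0,0.1],"roll":0,"jaw":0.5},{"delta_pos":[0,0,0.1],"roll":0,"jaw":0.65},{"delta_pos":[0,0,0.1],"roll":0,"jaw":0.65},{"delta_pos":[0,0,3],"roll":0,"jaw":0.65}])

```text
clock: 14.65
tool_pos: [0.5949, -0.0295, 0.0584]
orientation: [0.669, 0.744, -0.001, -0.003]
contact_force: [0.2, -0.2, -0.5]
opening: 0.638
```

>>> arm_command(moves=[{"delta_pos":[0,0,4],"roll":0,"jaw":0.65},{"delta_pos":[0,0,8],"roll":0,"jaw":0.65},{"delta_pos":[0,0,12],"roll":0,"jaw":0.65},{"delta_pos":[0,0,13],"roll":0,"jaw":0.65}])

```text
clock: 14.98
tool_pos: [0.597, -0.0299, 0.1943]
orientation: [0.669, 0.744, 0.002, -0.0]
contact_force: [-0.2, 0.9, -0.2]
opening: 0.649
```

```bash
python3 - <<'E'
from h import *
s=r.get_state();print(s['clock'],s['tool_pos'],s['orientation'],s['contact_force'],s['opening'])
show('scene','s19',(220,100,380,250),4)
E
```

```text
14.9833 [ 0.5969941  -0.02992861  0.19432722] [ 6.68672011e-01  7.43555228e-01  1.82911555e-03 -1.35813495e-04] [-0.2252628   0.92720825 -0.17665768] 0.6492948182053637
```

View pics/s19.png

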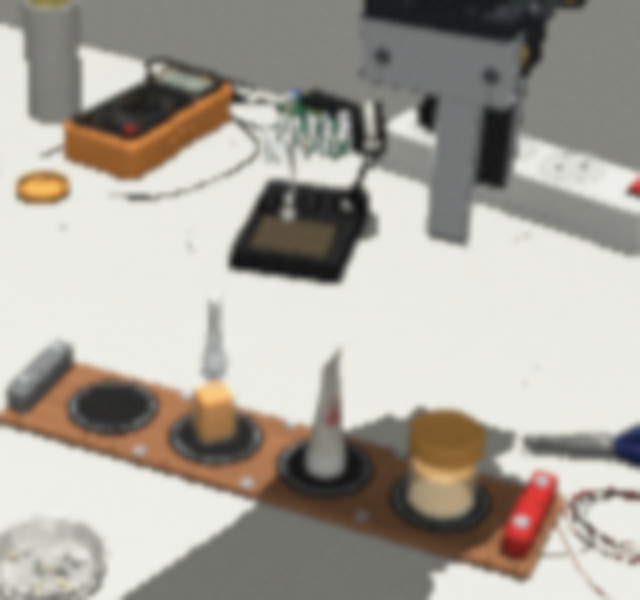

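>>> arm_command(moves=[{"delta_pos":[-2.8,41,0],"roll":0,"jaw":0.6},{"delta_pos":[-2.8,41,0],"roll":0,"jaw":0.6},{"delta_pos":[-2.8,41,0],"roll":0,"jaw":0.6},{"delta_pos":[-2.8,41,0],"roll":0,"jaw":0.6},{"delta_pos":[-2.8,41,0],"roll":0,"jaw":0.6}])

```text
clock: 15.45
tool_pos: [0.581, 0.1804, 0.1904]
orientation: [0.669, 0.744, 0.002, -0.0]
contact_force: [1.1, -0.4, -0.5]
opening: 0.601
```

>>> arm_command(moves=[{"delta_pos":[-1.4,21,0],"roll":0,"jaw":0.6},{"delta_pos":[-1.4,21,0],"roll":0,"jaw":0.6},{"delta_pos":[-1.4,21,0],"roll":0,"jaw":0.6},{"delta_pos":[-1.4,21,0],"roll":0,"jaw":0.6},{"delta_pos":[-1.4,21,0],"roll":0,"jaw":0.6}])

```text
clock: 15.87
tool_pos: [0.5665, 0.3882, 0.1896]
orientation: [0.669, 0.744, 0.001, -0.001]
contact_force: [0.8, 0.3, 0.1]
opening: 0.604
```

```bash
python3 - <<'E'
from h import *
s=r.get_state();print(s['clock'],s['tool_pos'],s['orientation'],s['contact_force'],s['opening'])
T=s['tool_pos'];print(*[((proj('scene',T+[k,0,0])-[130,60])*4).round() for k in(-.03,0,.03)], ((proj('scene',[.569,.381,.114])-[130,60])*4).round())
show('scene','s20',(130,60,280,200),4);show('top','t20',(100,130,360,230),3)
E
```

```text
15.8667 [0.56652246 0.38824721 0.18957444] [ 6.68587167e-01  7.43632222e-01  1.39371562e-03 -6.12884209e-04] [0.78764441 0.31843447 0.06463486] 0.6035865563768709
[139. 239.] [174. 222.] [207. 206.] [200. 334.]
```

View pics/s20.png

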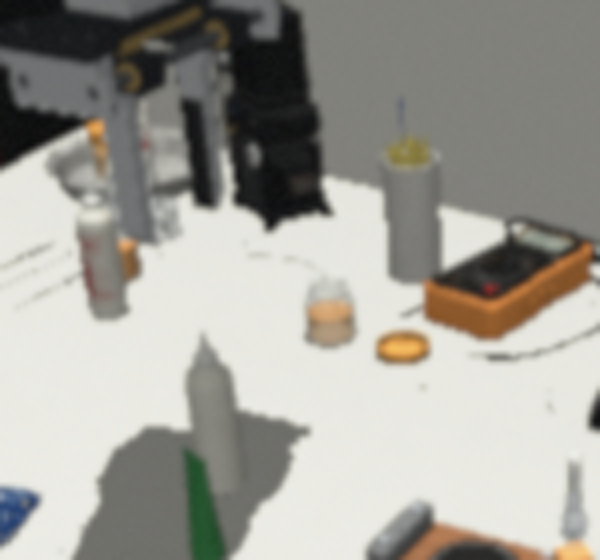

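View pics/t20.png

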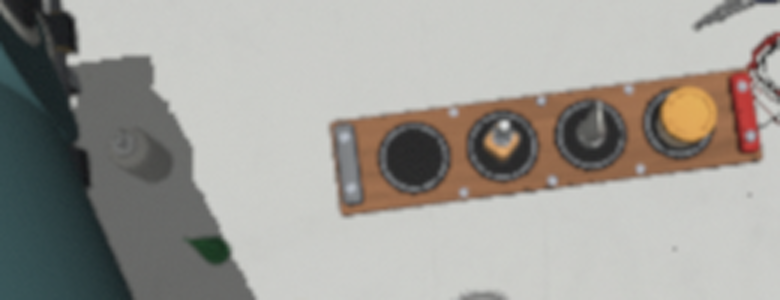

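>>> arm_command(moves=[{"delta_pos":[0.25,-0.7,0],"roll":0,"jaw":0.6},{"delta_pos":[0.25,-0.7,-3],"roll":0,"jaw":0.6},{"delta_pos":[0.25,-0.7,-5.5],"roll":0,"jaw":0.6},{"delta_pos":[0.25,-0.7,-5.5],"roll":0,"jaw":0.6}])

```text
clock: 16.3
tool_pos: [0.5648, 0.3842, 0.1282]
orientation: [0.666, 0.746, -0.002, -0.002]
contact_force: [0.8, -0.0, -1.0]
opening: 0.6
```

```bash
python3 - <<'E'
from h import *
s=r.get_state();print(s['clock'],s['tool_pos'],s['orientation'],s['contact_force'],s['opening'])
T=s['tool_pos'];print(*[((proj('scene',T+[k,0,0])-[130,60])*4).round() for k in(-.03,0,.03)])
show('scene','s21',(130,60,280,200),4)
E
```

```text
16.3 [0.56476058 0.38418565 0.12820767] [ 0.66589146  0.74604188 -0.00204883 -0.00242422] [ 0.82922342 -0.04233344 -0.97212852] 0.6000400614959815
[156. 334.] [189. 315.] [221. 297.]
```

View pics/s21.png

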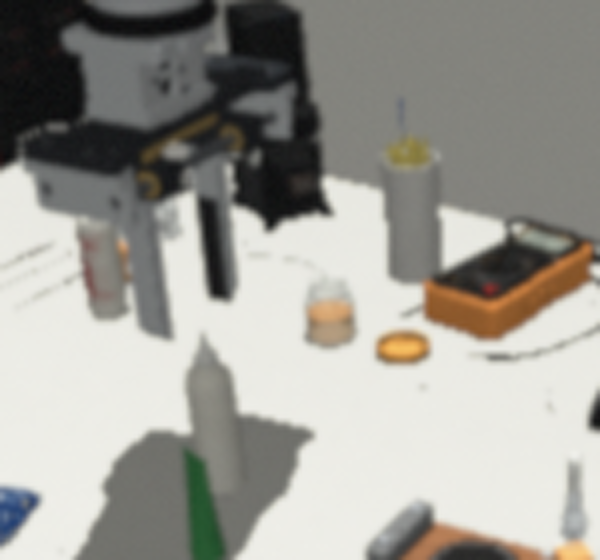

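>>> arm_command(moves=[{"delta_pos":[0.45,-0.3,0],"roll":0,"jaw":0.6},{"delta_pos":[0.45,-0.3,0],"roll":0,"jaw":0.6},{"delta_pos":[0.45,-0.3,-2.5],"roll":0,"jaw":0.6},{"delta_pos":[0.45,-0.3,-4],"roll":0,"jaw":0.6},{"delta_pos":[0.45,-0.3,-4],"roll":0,"jaw":0.6}])

```text
clock: 16.77
tool_pos: [0.5697, 0.381, 0.0895]
orientation: [0.666, 0.746, -0.002, -0.002]
contact_force: [-0.8, 0.5, 0.5]
opening: 0.603
```

```bash
python3 - <<'E'
from h import *
s=r.get_state();print(s['clock'],s['tool_pos'],s['orientation'],s['contact_force'],s['opening'])
show('scene','s22',(130,80,250,190),5)
E
```

```text
16.7667 [0.5697318  0.38096856 0.08954443] [ 0.66606681  0.74588576 -0.00195613 -0.00236664] [-0.75727232  0.46480303  0.50198582] 0.6032465838311141
```

View pics/s22.png

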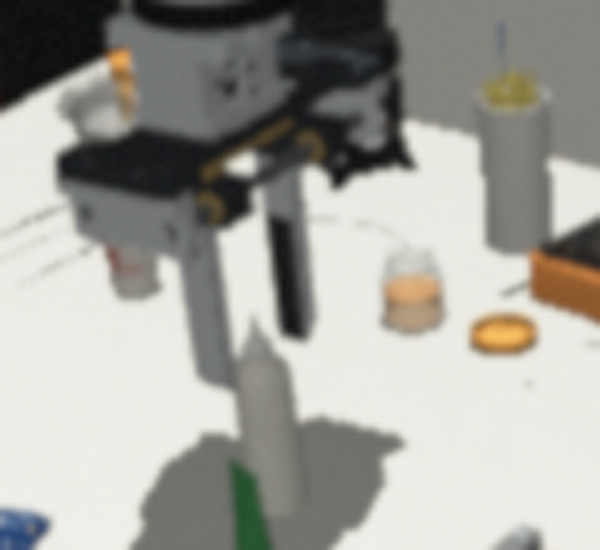

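>>> arm_command(moves=[{"delta_pos":[0,0,-2.5],"roll":0,"jaw":0.6},{"delta_pos":[0,0,-4.8],"roll":0,"jaw":0.6},{"delta_pos":[0,0,-4.8],"roll":0,"jaw":0.6},{"delta_pos":[0,0,-4.8],"roll":0,"jaw":0.6}])

```text
clock: 17.15
tool_pos: [0.5708, 0.3813, 0.0444]
orientation: [0.666, 0.746, -0.001, -0.002]
contact_force: [0.3, 0.7, 0.2]
opening: 0.599
```

>>> arm_command(moves=[{"delta_pos":[0,0,0],"roll":0,"jaw":0},{"delta_pos":[0,0,0],"roll":0,"jaw":0},{"delta_pos":[0,0,0],"roll":0,"jaw":0},{"delta_pos":[0,0,0],"roll":0,"jaw":0},{"delta_pos":[0,0,0],"roll":0,"jaw":0}])

```text
clock: 17.57
tool_pos: [0.5712, 0.3816, 0.0454]
orientation: [0.666, 0.746, -0.001, -0.002]
contact_force: [-0.9, 0.3, 7.0]
opening: 0.326
```

```bash
python3 - <<'E'
from h import *
s=r.get_state();print(s['clock'],s['tool_pos'],s['orientation'],s['contact_force'],s['opening'])
show('scene','s23',(130,80,250,190),5)
E
```

```text
17.5667 [0.57121927 0.38159885 0.0453676 ] [ 6.66149304e-01  7.45815632e-01 -5.12887699e-04 -1.97123050e-03] [-0.868107    0.25656431  6.9873074 ] 0.32634913772585483
```

View pics/s23.png

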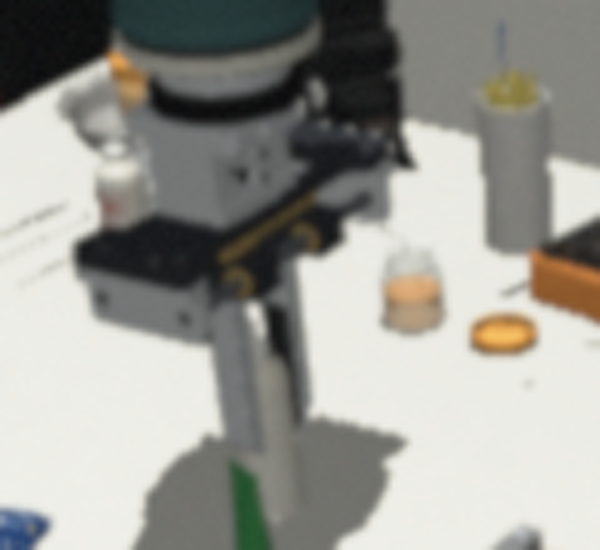

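>>> arm_command(moves=[{"delta_pos":[0,0,3],"roll":0,"jaw":0},{"delta_pos":[0,0,7],"roll":0,"jaw":0},{"delta_pos":[0,-2,9],"roll":0,"jaw":0},{"delta_pos":[0,-5,9],"roll":0,"jaw":0},{"delta_pos":[0,-9,9],"roll":0,"jaw":0}])

```text
clock: 18.03
tool_pos: [0.5711, 0.2933, 0.1368]
orientation: [0.665, 0.747, 0.001, -0.002]
contact_force: [1.5, -1.0, -2.5]
opening: 0.33
```

>>> arm_command(moves=[{"delta_pos":[0.1,-4,0],"roll":0,"jaw":0},{"delta_pos":[0.1,-8,0],"roll":0,"jaw":0},{"delta_pos":[0.1,-11,0],"roll":0,"jaw":0},{"delta_pos":[0.1,-11.3,0],"roll":0,"jaw":0},{"delta_pos":[0.1,-11.3,-2],"roll":0,"jaw":0}])

```text
clock: 18.45
tool_pos: [0.5743, 0.1783, 0.1201]
orientation: [0.666, 0.746, 0.003, -0.001]
contact_force: [1.9, 1.0, -1.1]
opening: 0.329
```

```bash
python3 - <<'E'
from h import *
s=r.get_state();print(s['clock'],s['tool_pos'],s['orientation'],s['contact_force'],s['opening'])
show('scene','s24',(190,60,340,220),4)
E
```

```text
18.45 [0.57429366 0.17834752 0.12014836] [ 6.66156696e-01  7.45804308e-01  3.26474312e-03 -7.29331071e-04] [ 1.91706652  1.02126565 -1.13553906] 0.32851061125584413
```

View pics/s24.png

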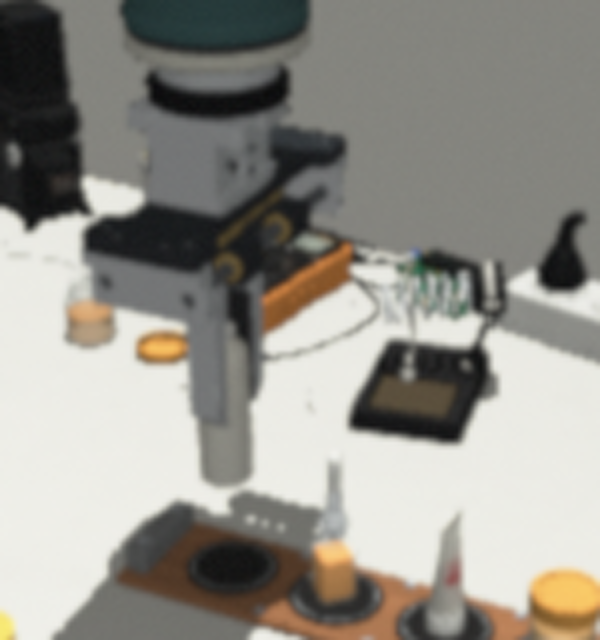

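Target TCP z ≈ 0.055; down to 0.058 first.

>>> arm_command(moves=[{"delta_pos":[-0.2,0,-3],"roll":0,"jaw":0},{"delta_pos":[-0.2,0,-5],"roll":0,"jaw":0},{"delta_pos":[-0.2,0,-6],"roll":0,"jaw":0},{"delta_pos":[-0.2,0,-6],"roll":0,"jaw":0},{"delta_pos":[-0.2,0,-6],"roll":0,"jaw":0}])

```text
clock: 18.92
tool_pos: [0.5695, 0.1797, 0.0546]
orientation: [0.665, 0.747, 0.0, -0.002]
contact_force: [0.1, 0.1, -0.4]
opening: 0.329
```

```bash
python3 - <<'E'
from h import *
s=r.get_state();print(s['clock'],s['tool_pos'],s['orientation'],s['contact_force'],s['opening'])
show('scene','s25',(200,130,300,220),7)
E
```

```text
18.9167 [0.56948954 0.17965174 0.05456504] [ 6.65213914e-01  7.46648808e-01  2.55159278e-04 -2.43731777e-03] [ 0.13564317  0.14497484 -0.37819115] 0.3294949548564738
```

View pics/s25.png

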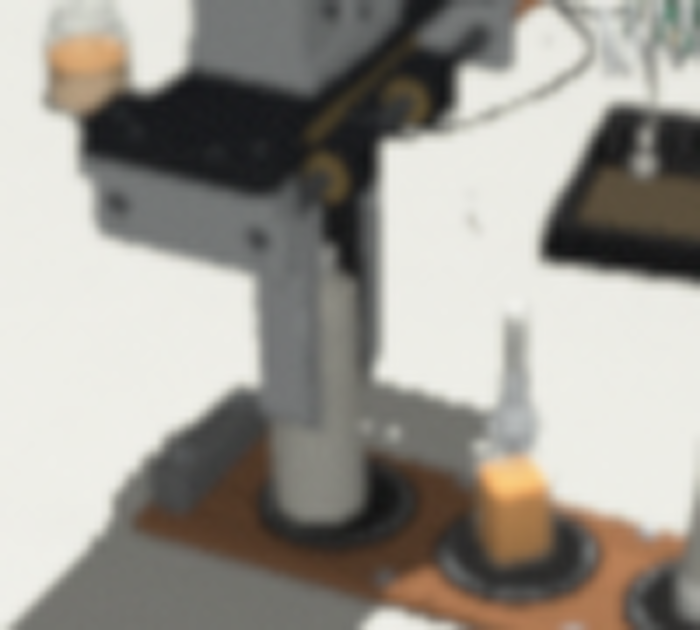

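>>> arm_command(moves=[{"delta_pos":[0.15,-0.1,0.2],"roll":0,"jaw":0},{"delta_pos":[0.3,-0.3,0.2],"roll":0,"jaw":0},{"delta_pos":[0.3,-0.3,0],"roll":0,"jaw":0},{"delta_pos":[0.3,-0.3,0],"roll":0,"jaw":0}])

```text
clock: 19.3
tool_pos: [0.5728, 0.1765, 0.0549]
orientation: [0.665, 0.747, 0.001, -0.002]
contact_force: [0.1, -0.2, -0.8]
opening: 0.326
```

```bash
python3 - <<'E'
from h import *
s=r.get_state();print(s['clock'],s['tool_pos'],s['orientation'],s['contact_force'],s['opening'])
show('scene','s26',(200,130,300,220),7)
E
```

```text
19.3 [0.57279672 0.17651069 0.0549061 ] [ 6.65329746e-01  7.46546014e-01  6.23699740e-04 -2.23348011e-03] [ 0.11265607 -0.1846713  -0.82493077] 0.3260132652437827
```

View pics/s26.png

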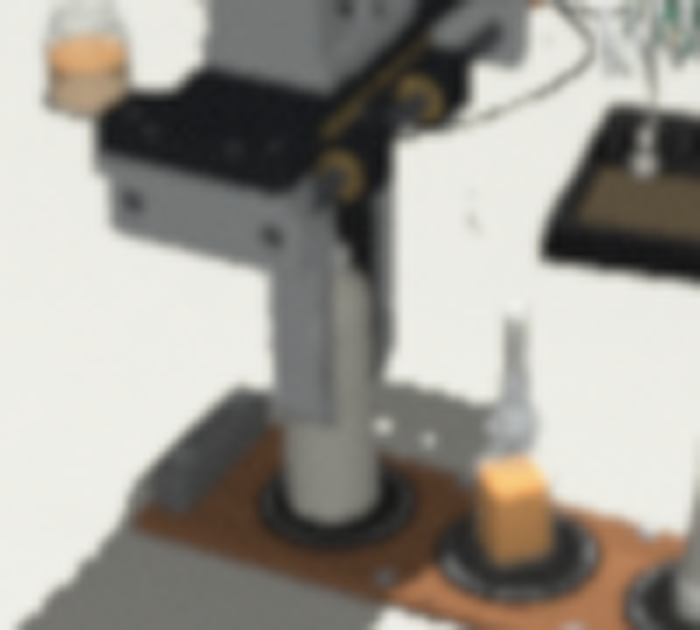

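Centred. Creep down to contact.

>>> arm_command(moves=[{"delta_pos":[0,0,-0.15],"roll":0,"jaw":0},{"delta_pos":[0,0,-0.2],"roll":0,"jaw":0}])

```text
clock: 19.52
tool_pos: [0.5725, 0.1766, 0.0527]
orientation: [0.665, 0.747, 0.0, -0.002]
contact_force: [0.7, 0.7, -1.1]
opening: 0.325
```

>>> arm_command(moves=[{"delta_pos":[0,0,-0.15],"roll":0,"jaw":0},{"delta_pos":[0,0,-0.2],"roll":0,"jaw":0}])

```text
clock: 19.68
tool_pos: [0.5729, 0.1768, 0.0521]
orientation: [0.665, 0.747, 0.001, -0.002]
contact_force: [-10.5, -3.7, 33.7]
opening: 0.329
```

>>> arm_command(moves=[{"delta_pos":[0,0,0.1],"roll":0,"jaw":0},{"delta_pos":[0,0,0.1],"roll":0,"jaw":0.4},{"delta_pos":[0,0,0.1],"roll":0,"jaw":0.55},{"delta_pos":[0,0,0.1],"roll":0,"jaw":0.6},{"delta_pos":[0,0,0.1],"roll":0,"jaw":0.6}])

```text
clock: 20.1
tool_pos: [0.5728, 0.1767, 0.0528]
orientation: [0.665, 0.747, 0.001, -0.003]
contact_force: [0.1, -0.1, 0.6]
opening: 0.573
```

>>> arm_command(moves=[{"delta_pos":[0,0,4],"roll":0,"jaw":0.6},{"delta_pos":[0,0,8],"roll":0,"jaw":0.6},{"delta_pos":[0,0,12],"roll":0,"jaw":0.6},{"delta_pos":[0,0,15],"roll":0,"jaw":0.6},{"delta_pos":[-4,4,15],"roll":0,"jaw":0.6}])

```text
clock: 20.52
tool_pos: [0.5492, 0.2015, 0.209]
orientation: [0.668, 0.744, 0.004, 0.001]
contact_force: [2.6, 0.6, 0.2]
opening: 0.598
```

>>> arm_command(moves=[{"delta_pos":[-10,20,0],"roll":0,"jaw":0.6},{"delta_pos":[-10,20,0],"roll":0,"jaw":0.6},{"delta_pos":[-10,20,0],"roll":0,"jaw":0.6},{"delta_pos":[-10,20,0],"roll":0,"jaw":0.6},{"delta_pos":[-10,20,0],"roll":0,"jaw":0.6}])

```text
clock: 20.93
tool_pos: [0.4516, 0.3955, 0.2089]
orientation: [0.668, 0.744, 0.004, 0.001]
contact_force: [0.3, 0.1, 0.3]
opening: 0.6
```

```bash
python3 - <<'E'
from h import *
s=r.get_state();print(s['clock'],s['tool_pos'],s['orientation'],s['contact_force'],s['opening'])
show('scene','s27',(190,90,390,240),4);show('top','t27',(190,100,390,300),4)
E
```

```text
20.9333 [0.45161768 0.39549029 0.20888788] [6.68455963e-01 7.43738201e-01 4.45515250e-03 5.15375735e-04] [0.32987566 0.08210248 0.32512298] 0.5997712588358532
```

View pics/s27.png

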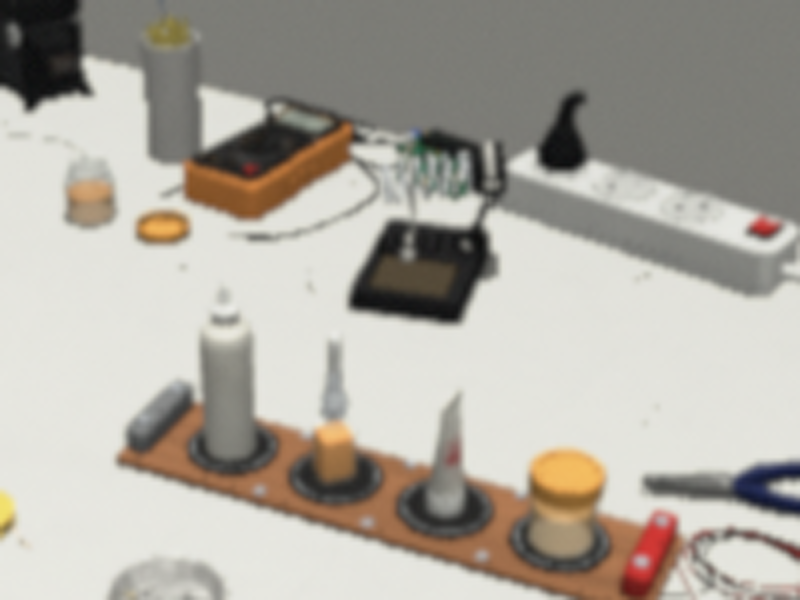

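View pics/t27.png

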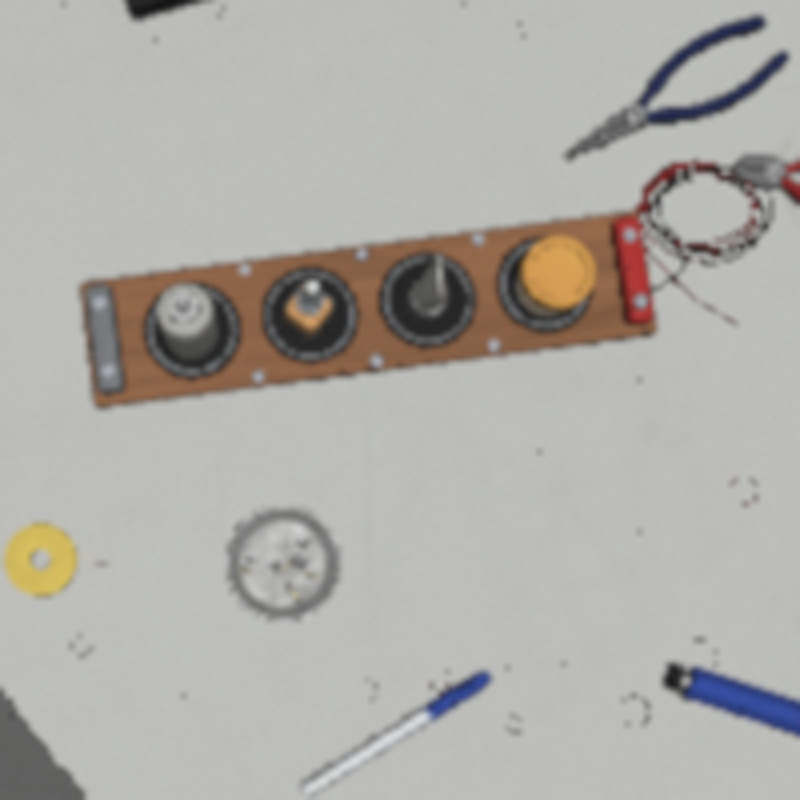

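```bash
python3 - <<'E'
from h import *
pd=dict(A=(.5724,.1785),B=(.581,.1092),C=(.5893,.0399),D=(.5975,-.0297))
o=lambda n,p:np.array(p)/4+((190,100) if n=='top' else (190,90))
for nm,n,p,z,k in(('white','top',(185,305),.122,'A'),('white','scene',(223,292),.124,'A'),('varn','top',(312,287),.108,'B'),('varn','scene',(335,335),.108,'B'),('jar','top',(558,271),.06,'D'),('jar','scene',(568,474),.06,'D')):
    print(nm,n,((atz(n,o(n,p),z)[:2]-pd[k])*1e3).round(1))
def fit2(th,cents,x0):
    f=lambda q:np.concatenate([sil(n,th,x0[0]+(q[0]-1)*.1,x0[1]+(q[1]-1)*.1,z0=.01)-c for n,c in cents.items()])
    s=least_squares(f,[1,1],diff_step=3e-2);return np.array(x0)+(s.x-1)*.1
for th,k in(('flux_jar_mid','D'),('paste_tube_mid','C'),('varnish_bottle_mid','B'),('white_bottle_mid','A')):
  for n in P:
    e=sil(n,th,*pd[k],z0=.01)
    for d in r.trace(n,th):
        ys,xs=np.nonzero(d['pixels']);c=np.array([xs.mean(),ys.mean()])
        if np.linalg.norm(c-e)<10: print(th,n,round(d['score'],2),((fit2(th,{n:c},pd[k])-pd[k])*1e3).round(1));break
E
```

```text
white top [-4.4  0.7]
white scene [-8.9 -5.7]
varn top [-1.8  2.2]
varn scene [-0.9 -1.3]
jar top [-2.7  0.5]
jar scene [-5.7 -4.6]
flux_jar_mid scene 0.86 [ 1.6 -0.3]
flux_jar_mid top 0.52 [-2.4  2.6]
paste_tube_mid scene 0.71 [-2.5 -2.8]
varnish_bottle_mid scene 0.86 [-0.7 -0.1]
white_bottle_mid scene 0.73 [5.7 4.7]
white_bottle_mid top 0.63 [-2.6  3.6]
```

```bash
python3 - <<'E'
from h import *
print(r.sign_off(), r.get_state()['clock'])
E
```

```text
the job is handed in; nothing more can be done
the job is handed in; nothing more can be done
```

All four goods are standing upright on the pads, and the job is handed in at about 21.5 s of the 104 s allowed. The red block is at the pad_d end, so the flux jar is on pad_d, the paste tube on pad_c, the lacquer bottle on pad_b and the white squeeze bottle on pad_a.

**Position:** In the last pictures from both cameras all four look upright and central, and the gripper is clear of everything. By measurement:
- **Flux jar:** about 1–7 mm from its pad's centre.
- **Lacquer bottle:** about 1–3 mm.
- **Paste tube:** about 4 mm, from the scene camera only; the network did not find it in the top picture.
- **White bottle:** about 4–11 mm, and this is where the readings disagreed. In the top view it measured about 4.5 mm off. In the scene view, one reading was 7 mm one way and the other 11 mm the opposite way, so I took about 4 mm as right. The limit is 12 mm.

**Forces:** When I set the goods down, the tool read at most 34 N, on the white bottle. This is the wrist reading, limited to 120 N. I eased off before opening the jaws each time.

**Other things on the desk:** I did not touch the spares, the green and turquoise look-alikes or the other tools. I checked that they had not moved only by looking at the pictures.

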